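Slide open the tea box and put the infuser away

ROBOT

A 6-joint arm with a two-finger parallel gripper is mounted at the origin on the work surface. World frame = base frame: x ahead of the robot, y to its left, z up, the work surface at z = 0. Lengths are in m, angles in degrees, forces in N, time in s.
With the tool pointing down it reaches from about 0.35 to 0.875 m from the base axis. Payload 4.2 kg.
Tool frame: the origin (TCP) lies on the centre line of the jaws, within the pads' length; the fingertips stand 19 mm ahead of it and the grasp point (between the pads) is the TCP; x points along the fingers, y is the direction in which the jaws open and shut, and the axes are right-handed (so a half turn about x gives the same grasp; the last joint's range is limited). The gripper opens to 87 mm and grips with 3 to 60 N. Pads are 19 mm wide; open, the fingers measure 117 mm over their backs; the gripper's body (75 mm by 190 mm) begins 51 mm behind the grasp point.
Start: joints at [79.676, 22.042, 0.453, 0, -68.411, -14.817], TCP at [0.265, 0.566, 0.214] pointing down, gripper open.
Joint ranges: [-179.83, 179.83], [-69.29, 118.12], [-61.27, 80.66], [-181.25, 117.63], [-171.15, -9.14], [-177.46, 177.46]. Speed limits (degrees/s): [159.86, 159.86, 180, 180, 180, 180].

INTERFACE

Orientations are given as a 3x3 rotation matrix whose columns are the frame's x, y, z axes.
In Python, from station import r, viewer, job, spotter gives the robot as it stands.
- The arm moves only by the tool play_rows, never from a script. Its argument "commands" is a list of rows, each an object of numbers: "fingers": the gripper command: -1 is fully open, 1 is shut, values between are in proportion; "tx", "ty", "tz": the shift along the tool's x, y, z normalised to -1 to 1, where 1 is 750 mm; "ax", "ay", "az": the turn, a rotation vector about the tool's x, y, z normalised to -1 to 1, where 1 is pi rad. In form: [{"fingers": .., "tx": .., "ty": .., "tz": .., "ax": .., "ay": .., "az": ..}, ...]. A call has 1 to 5 rows; each row is the pose to reach, as a shift and turn from the pose commanded when the call began, along the tool's axes at that moment, turning the shorter way round; what a row does not reach only later rows make up. A row lasts 1/12 s, in which the tool goes at most 41.7 mm and 7.16 degrees, less where a joint would pass 70% of its speed; a pose out of reach is approached as far as the arm can. A call with a number of a shift or a turn outside -1 to 1 is refused whole. A call with a gripper value outside its range is refused whole. The fingers move at their own pace and stop on an object; the grip force is fixed at half the most. Time passes only in rows, so rows that repeat a pose let the fingers close. It gives the time, the measured TCP pose, the force and the opening at its end, in the units of the state.
- r.sense(): the state, without advancing time (a new reading comes with each control period).
- viewer.capture(name): name is "scene" or "top" or "wrist"; returns a dict with "image" (384x512x3 uint8, red, green, blue), "fx", "fy", "cx", "cy" (pixels), "R" (3x3) and "t" (3): a world point X has camera coordinates R X + t; the wrist camera has in their place "mount" (4x4, takes a point from camera to tool coordinates, whose origin is the TCP and whose axes are the tool frame's). Camera axes: x right, y down, z forward; pixel columns grow to the right and rows downward; lengths in m; the calibration is good to about 2 mm. A picture is of the moment at which its call begins: read the wrist's pose just before it. There is no depth.
- job.finish_job(): hands the job in, once; it reports no verdict.
Trained networks look in a picture, given as the dict that the camera call returned (one of the last four; its "shot" number tells which), for a name from the list of things; names that differ only in an ending like _2 or _b are one class to them, and where a whole thing is asked for, a point or a joint stands for the part that bears it (a point fixed in the world has none). Each returns a list of dicts, best first, with "score" (0 to 1); they miss things now and then, are a little off and sometimes report something else, mostly with a low value. They report only what shows in the picture. A call takes as long as a camera call. They do not tell look-alikes from the thing itself.
- spotter.find_in(name, picture): "uv" ([column, row] in pixels, amid what is visible of it).
- spotter.silhouettes(name, picture): "region" (384x512 bool, what is visible of it) and "uv" ([column, row] in pixels, amid what is visible of it).
The state is a dict: "time_s": time; "joints": joint angles; "joint_velocities": joint speeds; "effort": joint torques, N m; "tcp_pos": TCP position; "ee_rot": TCP orientation; "wrist_force": force on the tool from outside, world axes, zero at the start; "moment": the same for the moment, N m; "gripper_width": opening from 0.0 (shut) to 1.0 (fully open).
Only numpy, scipy, OpenCV 4.12 (cv2) and the standard library are available. Lean on these libraries where they do the work, as an engineer would, in place of code of your own. Each camera call takes 0.05 s, during which the arm holds its last target. There are 200 camera calls.

TASK

Open the tea box: raise the front end of its sliding lid over the stop lip (pressing the cork pad at its rear tips it up) and slide the lid right out of the box until it lies flat on the low white tier beside it. Then take the steel tea infuser ball from the top of the rack and set it down gently, upright, on the floor of the open box, leaving everything else where it is.

Things in the scene. Friction and masses are not known exactly. Their poses are not given: they have to be found in the camera images.
- box: Wooden tea box, fixed: 200 mm long (x), 120 wide (y), 76 tall; origin under its centre. The lid lies shut between side walls 104 mm apart, on ledges 60 mm above the table, and slides out towards the box's +x. Dark roof strips (underside 69.5 mm high, top 75.5, 88 mm apart) cover the lid's side edges from x = -100 to -20 mm: it cannot be lifted straight up. Rear (-x) wall 76 mm tall.
- box_lip (a point): Middle of the top of the fixed stop lip across the box's +x end: 8 mm thick, 66 mm above the table, level with the shut lid's top. The lid's front end sits up to 5 mm behind it and cannot pass unless raised by over 6 mm.
- box_pivot (a point): Point between the two places where the ledges step down by 20 mm, 20 mm behind (-x) the box's centre, 60 mm above the table. The lid rocks on these two edges: pressing its rear pad down 4 to 8 mm tips its front up about 9 to 17 mm. Under 2 N is enough; only the lid's weight tips it back.
- box_floor (a point): Centre of the box's inner floor, 8 mm above the table. The cavity is empty, 184 mm long (x) and 88 mm wide (y).
- lid_centre (a point): Centre of the loose wooden lid, half-way up: 178 mm long (its x, along the box's x when shut), 100 wide, 6 thick. A red upright rib on top (8 mm thick, 60 mm along y, 16 mm tall) has its centre 44 mm behind (-x) the lid's centre. Shut, the lid's centre is within 2 mm of the box's. With the front over the lip, the lid can be pushed along by the rib's rear face; it ends 4 mm lower on the tier than when shut.
- lid_pad (a point): Middle of the cork press pad on the lid's top face, 67 mm behind (-x) the lid's centre, 66 mm above the table when shut. The pad fills the 41 mm between the rib's rear face (19 mm ahead of this point) and the lid's rear edge (22 mm behind it).
- lid_nose (a point): Middle of the lower edge of the lid's front (+x) end, 89 mm ahead of the lid's centre; 60 mm above the table when shut.
- lid: The lid itself, about 0.12 kg: origin at the centre of its underside, 3 mm below lid_centre.
- tier: Low white plastic tier, fixed, at the box's stop end in line with it (x the same way within 2 degrees): 240 mm long (x), 136 wide; origin on the table under its centre, about 226 mm ahead of the box's. Flat deck 56 mm above the table, open towards the box; rims 15 mm high at both sides (124 mm apart) and at the far end (inner face 114 mm from the origin). The lid slides out onto it.
- infuser_centre (a point): Centre of the steel tea infuser ball: 55 mm across, 56 mm tall (plus a thin 7 mm loop on top), 28 mm above its flat 28 mm foot; round about its z, with a straight 12 mm high band at mid height to grip. Starts upright on the top tier of the rack.
- infuser: The infuser ball itself, about 0.09 kg: origin at the centre of its foot.
- rack: White plastic three-tier stacking rack, fixed, 170 mm (x) by 160 mm (y), origin on the table under its centre; the top tier's surface is 210 mm above the table with 10 mm rims round it and nothing above; lower tiers at 120 and 30 mm.
- shaker: Bystander: glass salt shaker with steel cap, 40 mm wide, 68 mm tall, on the middle tier of the rack; origin at the centre of its underside.
- tulip: Bystander: red ceramic tulip magnet, about 115 mm long, lying on the lowest tier of the rack; origin at the centre of its underside.
- mug: Bystander: blue mug, 92 mm tall, behind the box (far side of the table); origin at the centre of its underside.
- tin: Bystander: yellow tin, 84 mm wide, 120 mm tall, at the far side of the table; origin at the centre of its underside.
- honey: Bystander: amber jar, 110 mm tall, at the far side of the table; origin at the centre of its underside.
- bowl: Bystander: white bowl, 110 mm wide, 50 mm tall, near the robot; origin at the centre of its underside.
Things that resemble listed ones, but are neither listed nor needed, are in the scene too. Several things look just like the box: the one meant starts farthest to the robot's left.

How it is judged (in metres and radians):
On the way, in this order (a step that is already met when the one before it is completed fails the run):
1. the lid's front end is raised above the stop lip with the lid still in its grooves (z of lid_nose in the frame of box above 0.067 m and x of lid_centre in the frame of box below 0.09 m), for 0.1 s.
2. the lid is clear of the box and lies flat on the white tier (x of lid_centre in the frame of box above 0.189 m and x of lid_centre in the frame of tier below 0.06 m and y of lid_centre in the frame of tier between -0.04 and 0.04 m and z of lid_centre in the frame of tier between 0.054 and 0.064 m and angle between lid_centre's own z axis and vertical below 0.06 rad), for 0.2 s.
3. the infuser stands on the floor of the open box (x of infuser_centre in the frame of box between -0.075 and 0.075 m and y of infuser_centre in the frame of box between -0.04 and 0.04 m and z of infuser_centre in the frame of box below 0.045 m and angle between infuser_centre's own z axis and vertical below 0.3 rad), for 0.2 s.
At the end, for the whole second after the job is handed in: The lid lies flat (within 0.06 rad) on the white tier's deck, its rear edge past the box's stop end, and the infuser ball stands upright (within 0.3 rad) on the floor of the box; both at rest (all of step 2 and all of step 3 and linear speed of each of lid, infuser below 0.03 m/s); the robot touches nothing.
It fails at once if the infuser is dropped into the box (over 0.7 m/s inside it) (x of infuser_centre in the frame of box between -0.1 and 0.1 m and y of infuser_centre in the frame of box between -0.06 and 0.06 m and z of infuser_centre in the frame of box below 0.08 m and linear speed of infuser above 0.7 m/s).
It fails at once if the infuser falls to the table (height (world z) of infuser_centre below 0.05 m and not (x of infuser_centre in the frame of box between -0.1 and 0.1 m and y of infuser_centre in the frame of box between -0.06 and 0.06 m)).
It fails at once if another object is moved by more than 40 mm (distance of any of shaker, tulip, mug, tin, honey, bowl from where it was at the start of the episode above 0.04 m).
It also fails if it takes over 64 s, if anything falls off the work surface, if the arm or the gripper's body presses on something with over 40 N, if the wrist force passes 120 N, or if a joint passes its speed limit or range.

## Working session

There is one attempt and no reset: what is moved stays moved. The work goes in short steps, Python scripts to look and compute and a tool call to move; the robot and the scene stay as the last step left them, time stands still between calls to the robot, and variables do not carry over. Pictures are saved under pics/ and viewed, about 8 in all and at most 12, crops included, and the job is handed in when it is done.

Besides the shell and the picture viewer there is one more tool, called after "Request:" as name(argument=value, ...), one argument or row to a line, values as JSON. play_rows: Moves the arm, as the interface text tells. Its arguments: {"type":"object","properties":{"commands":{"type":"array"}},"required":["commands"]}

```bash
mkdir -p pics; ls
python3 - <<'E'
from station import r, viewer, job, spotter
import cv2,pickle
s=r.sense();print({k:s[k] for k in ('time_s','tcp_pos','ee_rot','gripper_width')})
P={}
for n in ('scene','top','wrist'):
    p=viewer.capture(n);P[n]=p
    cv2.imwrite(f'pics/{n}0.png',p['image'][:,:,::-1])
    print(n,p['fx'],p['cx'],p['cy'],p.get('t'),p.get('R'),p.get('mount'))
    for o in ('box','lid','tier','infuser','rack'):
        print(o,[(d['uv'],round(d['score'],2)) for d in spotter.find_in(o,p)][:6])
pickle.dump((P,s),open('p0.pkl','wb'))
print(r.sense()['time_s'])
E
```

```text
pics
{'time_s': 0.0, 'tcp_pos': array([0.26527406, 0.56523333, 0.21324989]), 'ee_rot': array([[-8.32714261e-04, -4.25046127e-01, -9.05171308e-01],
       [-2.02781826e-03, -9.05169043e-01,  4.25046929e-01],
       [-9.99997597e-01,  2.18946555e-03, -1.08169130e-04]]), 'gripper_width': 0.997806807296315}
scene 361.272175069136 247.67979445046873 192.47971216395982 [ 0.33169553 -0.12297971  1.3048157 ] [[-0.46725575  0.88410325 -0.00578866]
 [ 0.57169373  0.29713744 -0.76477161]
 [-0.67441704 -0.36065327 -0.64427546]] None
box [([252.1, 256.3], 0.62), ([217.5, 152.1], 0.62), ([253.7, 181.4], 0.45)]
lid [([259.2, 236.4], 0.69)]
tier [([348.9, 257.3], 0.91)]
infuser [([174.5, 137.5], 0.57)]
rack [([164.4, 175.5], 0.69)]
top 432.1116267668359 266.00328445376437 183.09212392182897 [-0.09249147  0.52203843  1.46470649] [[-0.0128623  -0.99991406  0.00253691]
 [-0.986222    0.01226762 -0.16497172]
 [ 0.16492642 -0.00462388 -0.98629504]] None
box [([363.4, 269.7], 0.9), ([269.9, 183.1], 0.79)]
lid [([259.5, 174.6], 0.87)]
tier [([191.6, 192.9], 0.83)]
infuser [([355.5, 196.9], 0.57), ([268.0, 187.2], 0.19)]
rack [([254.2, 178.9], 0.46)]
wrist 338.65755678095013 251.6049958746912 192.9386396770749 None None [[-9.11690509e-04 -2.47627163e-01  9.68854972e-01 -1.69356385e-01]
 [ 9.99999331e-01 -9.15753428e-04  7.06942211e-04 -6.40298342e-04]
 [ 7.12174168e-04  9.68854968e-01  2.47627832e-01 -6.79157074e-02]
 [ 0.00000000e+00  0.00000000e+00  0.00000000e+00  1.00000000e+00]]
box []
lid []
tier []
infuser []
rack []
0.9
```

Run:
```python
import pickle,cv2,numpy as np
P,s=pickle.load(open('p0.pkl','rb'))
a=cv2.resize(P['top']['image'][:,:,::-1],(800,600),interpolation=cv2.INTER_CUBIC)
cv2.imwrite('pics/v1.png',a)
a=cv2.resize(P['scene']['image'][:,:,::-1],(800,600),interpolation=cv2.INTER_CUBIC)
cv2.imwrite('pics/v2.png',a)
```

```text
(no output)
```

View pics/v1.png

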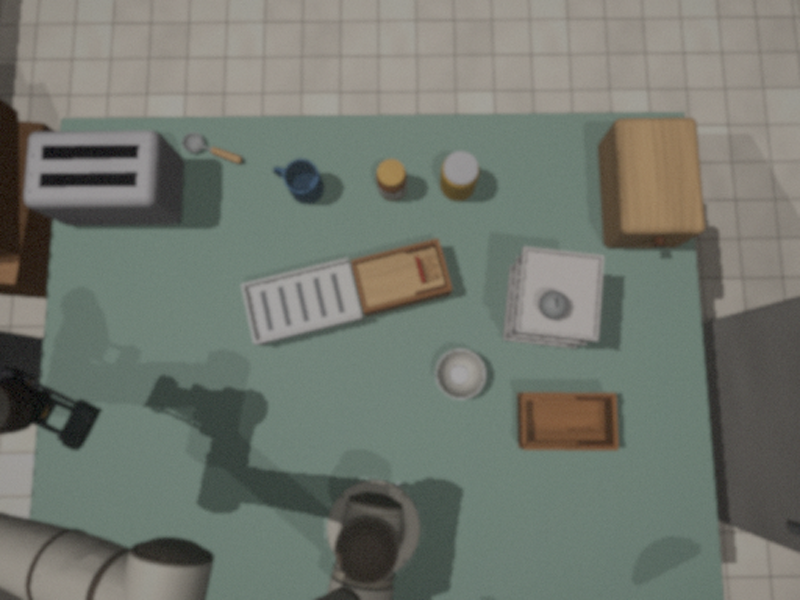

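View pics/v2.png

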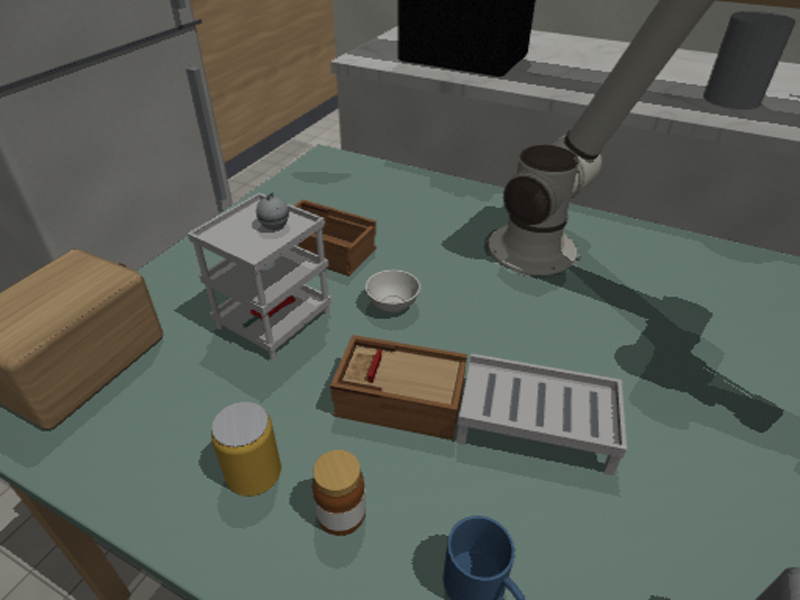

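```bash
cat > h.py <<'E'
import numpy as np
def ray(p,uv,s=None):
    d=np.array([(uv[0]-p['cx'])/p['fx'],(uv[1]-p['cy'])/p['fy'],1.])
    if 'mount' in p:
        M=np.array(p['mount']);R=np.array(s['ee_rot'])@M[:3,:3]
        return R@d,np.array(s['ee_rot'])@M[:3,3]+np.array(s['tcp_pos'])
    R=np.array(p['R']);return R.T@d,-R.T@np.array(p['t'])
def at(p,uv,z,s=None):
    d,o=ray(p,uv,s);return o+d*(z-o[2])/d[2]
def tri(rs):
    A=sum(np.eye(3)-np.outer(d,d)/(d@d) for d,o in rs);b=sum((np.eye(3)-np.outer(d,d)/(d@d))@o for d,o in rs)
    return np.linalg.solve(A,b)
def proj(p,X,s=None):
    if 'mount' in p:
        M=np.array(p['mount']);R=np.array(s['ee_rot'])
        c=M[:3,:3].T@(R.T@(np.array(X)-s['tcp_pos'])-M[:3,3])
    else: c=np.array(p['R'])@X+p['t']
    return np.array([p['fx']*c[0]/c[2]+p['cx'],p['fy']*c[1]/c[2]+p['cy']])
E
python3 - <<'E'
import pickle,cv2,numpy as np
from h import *
P,s=pickle.load(open('p0.pkl','rb'))
T,S=P['top'],P['scene']
k=512/800
cor={'rearfar':(440,241),'rearnear':(452,293),'frontfar':(352,262),'frontnear':(365,313)}
c={n:at(T,np.array(u)*k,.076) for n,u in cor.items()}
for n in c: print(n,c[n].round(3))
cs={'rearnear':(352,338),'rearfar':(333,384),'frontnear':(467,353),'frontfar':(459,402)}
for n,u in cs.items(): print('scene',n,at(S,np.array(u)*k,.076).round(3))
print('rib',at(T,np.array((425,266))*k,.079),at(S,np.array((375,365))*k,.074))
print('inf',tri([ray(T,np.array((553,304))*k),ray(S,np.array((272,212))*k)]),at(T,np.array((553,304))*k,.238))
A=cv2.resize(T['image'][145:225,150:295,::-1],(0,0),fx=5.4,fy=5.4,interpolation=cv2.INTER_CUBIC)
cv2.imwrite('pics/v3.png',A)
E
```

```text
rearfar [ 0.616 -0.154  0.076]
rearnear [ 0.499 -0.178  0.076]
frontfar [0.571 0.04  0.076]
frontnear [0.458 0.012 0.076]
scene rearnear [ 0.517 -0.17   0.076]
scene rearfar [ 0.62  -0.143  0.076]
scene frontnear [0.459 0.019 0.076]
scene frontfar [0.562 0.047 0.076]
rib [ 0.559245   -0.12002769  0.079     ] [ 0.55232583 -0.10496496  0.074     ]
inf [ 0.44961164 -0.36299928  0.2360155 ] [ 0.44985945 -0.36338964  0.238     ]
```

View pics/v3.png

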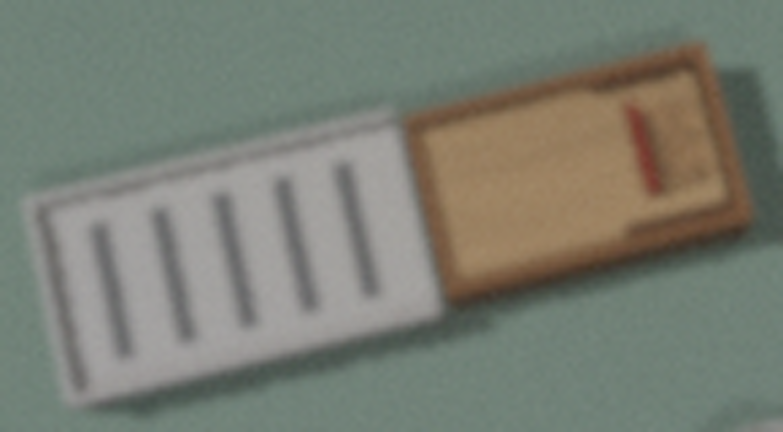

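The target is the shut box at top-view pixel (257,178), with the red rib and the white tier attached. The look-alike is the open, lidless box at (363,270), on the right. The close crop confirms the choice. I'll go above the pad for a close look.

Request:
play_rows(
  commands=[
    {"fingers": 1, "tx": 0, "ty": 0.17, "tz": -0.186, "ax": 0, "ay": 0, "az": 0},
    {"fingers": 1, "tx": 0, "ty": 0.17, "tz": -0.186, "ax": 0, "ay": 0, "az": 0},
    {"fingers": 1, "tx": 0, "ty": 0.17, "tz": -0.186, "ax": 0, "ay": 0, "az": 0},
    {"fingers": 1, "tx": 0, "ty": 0.17, "tz": -0.186, "ax": 0, "ay": 0, "az": 0},
    {"fingers": 1, "tx": 0, "ty": 0.17, "tz": -0.186, "ax": 0, "ay": 0, "az": 0},
  ],
)

```text
time_s: 1.32
tcp_pos: [0.3381, 0.3874, 0.2146]
ee_rot: [[-0.0, -0.426, -0.905], [-0.001, -0.905, 0.426], [-1.0, 0.001, 0.0]]
wrist_force: [-0.3, 0.6, -0.3]
gripper_width: 0.706
```

Request:
play_rows(
  commands=[
    {"fingers": 1, "tx": 0, "ty": 0.17, "tz": -0.186, "ax": 0, "ay": 0, "az": 0},
    {"fingers": 1, "tx": 0, "ty": 0.17, "tz": -0.186, "ax": 0, "ay": 0, "az": 0},
    {"fingers": 1, "tx": 0, "ty": 0.17, "tz": -0.186, "ax": 0, "ay": 0, "az": 0},
    {"fingers": 1, "tx": 0, "ty": 0.17, "tz": -0.186, "ax": 0, "ay": 0, "az": 0},
    {"fingers": 1, "tx": 0, "ty": 0.17, "tz": -0.186, "ax": 0, "ay": 0, "az": 0},
  ],
)

```text
time_s: 1.73
tcp_pos: [0.4101, 0.2131, 0.2147]
ee_rot: [[0.0, -0.427, -0.904], [-0.0, -0.904, 0.427], [-1.0, 0.0, -0.0]]
wrist_force: [0.4, 0.4, -0.1]
gripper_width: 0.328
```

Request:
play_rows(
  commands=[
    {"fingers": 1, "tx": 0, "ty": 0.17, "tz": -0.186, "ax": 0, "ay": 0, "az": 0},
    {"fingers": 1, "tx": 0, "ty": 0.17, "tz": -0.186, "ax": 0, "ay": 0, "az": 0},
    {"fingers": 1, "tx": 0, "ty": 0.17, "tz": -0.186, "ax": 0, "ay": 0, "az": 0},
    {"fingers": 1, "tx": 0, "ty": 0.17, "tz": -0.186, "ax": 0, "ay": 0, "az": 0},
    {"fingers": 1, "tx": 0, "ty": 0.17, "tz": -0.186, "ax": 0, "ay": 0, "az": 0},
  ],
)

```text
time_s: 2.15
tcp_pos: [0.4826, 0.0385, 0.2146]
ee_rot: [[0.001, -0.427, -0.904], [-0.0, -0.904, 0.427], [-1.0, 0.0, -0.001]]
wrist_force: [0.7, 0.5, -0.3]
gripper_width: 0.021
```

Request:
play_rows(
  commands=[
    {"fingers": 1, "tx": 0, "ty": 0.17, "tz": -0.186, "ax": 0, "ay": 0, "az": 0},
    {"fingers": 1, "tx": 0, "ty": 0.17, "tz": -0.186, "ax": 0, "ay": 0, "az": 0},
    {"fingers": 1, "tx": 0, "ty": 0.17, "tz": -0.186, "ax": 0, "ay": 0, "az": 0},
    {"fingers": 1, "tx": 0, "ty": 0.17, "tz": -0.186, "ax": 0, "ay": 0, "az": 0},
    {"fingers": 1, "tx": 0, "ty": 0.17, "tz": -0.186, "ax": 0, "ay": 0, "az": 0},
  ],
)

```text
time_s: 2.57
tcp_pos: [0.555, -0.1366, 0.2142]
ee_rot: [[0.0, -0.427, -0.904], [-0.001, -0.904, 0.427], [-1.0, 0.001, -0.001]]
wrist_force: [0.1, 0.2, 0.9]
gripper_width: 0.006
```

Request:
play_rows(
  commands=[
    {"fingers": 1, "tx": 0, "ty": 0, "tz": 0, "ax": 0.142, "ay": 0, "az": 0},
    {"fingers": 1, "tx": 0, "ty": 0, "tz": 0, "ax": 0.142, "ay": 0, "az": 0},
    {"fingers": 1, "tx": 0, "ty": 0, "tz": 0, "ax": 0.142, "ay": 0, "az": 0},
    {"fingers": 1, "tx": 0, "ty": 0, "tz": 0, "ax": 0.142, "ay": 0, "az": 0},
  ],
)

```text
time_s: 2.9
tcp_pos: [0.554, -0.1334, 0.2143]
ee_rot: [[-0.0, -0.778, -0.629], [-0.0, -0.629, 0.778], [-1.0, 0.0, 0.0]]
wrist_force: [-0.1, -0.2, 0.5]
gripper_width: 0.009
```

Request:
play_rows(
  commands=[
    {"fingers": 1, "tx": 0, "ty": 0, "tz": 0, "ax": 0.142, "ay": 0, "az": 0},
    {"fingers": 1, "tx": 0, "ty": 0, "tz": 0, "ax": 0.142, "ay": 0, "az": 0},
    {"fingers": 1, "tx": 0, "ty": 0, "tz": 0, "ax": 0.142, "ay": 0, "az": 0},
    {"fingers": 1, "tx": 0, "ty": 0, "tz": 0, "ax": 0.142, "ay": 0, "az": 0},
    {"fingers": 1, "tx": 0, "ty": 0, "tz": 0, "ax": 0.142, "ay": 0, "az": 0},
  ],
)

```text
time_s: 3.32
tcp_pos: [0.5539, -0.133, 0.2144]
ee_rot: [[0.0, -0.972, -0.236], [-0.0, -0.236, 0.972], [-1.0, -0.0, -0.0]]
wrist_force: [-0.0, -0.3, -1.4]
gripper_width: 0.004
```

Run:
```python
from station import r, viewer
import cv2,pickle,numpy as np
from h import *
s=r.sense();p=viewer.capture('wrist');pickle.dump((p,s),open('p1.pkl','wb'))
cv2.imwrite('pics/v4.png',cv2.resize(p['image'][:,:,::-1],(800,600),interpolation=cv2.INTER_CUBIC))
c=np.array([.537,-.068]);a=np.radians(103.6);ex=np.array([np.cos(a),np.sin(a)]);ey=np.array([-ex[1],ex[0]])
for n,x,y,z in [('lipL',.1,.06,.076),('lipR',.1,-.06,.076),('lipin',.092,0,.066),('ribtop',-.04,.03,.082),('ribtopR',-.04,-.03,.082),('roofL',-.02,.044,.0755),('roofR',-.02,-.044,.0755),('rearR',-.1,-.06,.076),('tip',-.067,0,.1)]:
    print(n,(proj(p,np.r_[c+x*ex+y*ey,z],s)*800/512).round(0))
```

```text
lipL [485. 526.]
lipR [307. 526.]
lipin [396. 506.]
ribtop [447. 330.]
ribtopR [346. 330.]
roofL [467. 358.]
roofR [325. 358.]
rearR [293. 228.]
tip [397. 293.]
```

View pics/v4.png

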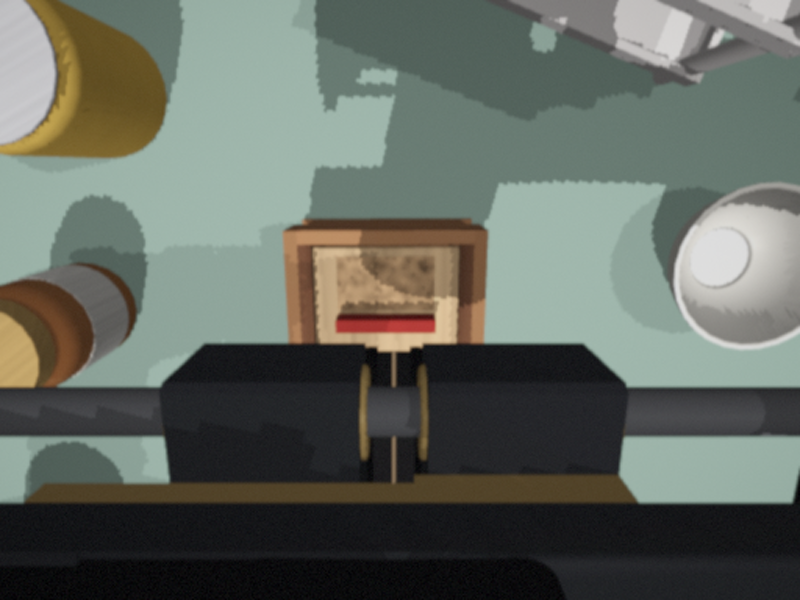

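The wrist picture shows the box's rear end at (285–488, 228) and the rib at (336–435, 313–333). The box lies about 6 mm towards −y of my estimate, and the yaw agrees. I'll go down to just above the pad.

Request:
play_rows(
  commands=[
    {"fingers": 1, "tx": 0.02, "ty": -0.007, "tz": 0.008, "ax": 0, "ay": 0, "az": 0},
    {"fingers": 1, "tx": 0.06, "ty": -0.007, "tz": 0.008, "ax": 0, "ay": 0, "az": 0},
    {"fingers": 1, "tx": 0.11, "ty": -0.007, "tz": 0.008, "ax": 0, "ay": 0, "az": 0},
    {"fingers": 1, "tx": 0.15, "ty": -0.007, "tz": 0.008, "ax": 0, "ay": 0, "az": 0},
    {"fingers": 1, "tx": 0.165, "ty": -0.007, "tz": 0.008, "ax": 0, "ay": 0, "az": 0},
  ],
)

```text
time_s: 3.78
tcp_pos: [0.5544, -0.1257, 0.086]
ee_rot: [[-0.008, -0.971, -0.239], [0.001, -0.239, 0.971], [-1.0, 0.008, 0.003]]
wrist_force: [0.2, -0.2, 0.4]
gripper_width: 0.006
```

Run:
```python
from station import r, viewer
import cv2,pickle,numpy as np
s=r.sense();print(s['tcp_pos'],s['wrist_force'])
p=viewer.capture('wrist');q=viewer.capture('scene')
A=cv2.resize(p['image'][120:240,150:360,::-1],(0,0),fx=3.8,fy=3.8,interpolation=cv2.INTER_CUBIC)[:,:798]
B=cv2.resize(q['image'][200:250,190:390,::-1],(798,200),interpolation=cv2.INTER_CUBIC)
B=cv2.resize(q['image'][190:290,200:410,::-1],(798,380),interpolation=cv2.INTER_CUBIC)
cv2.imwrite('pics/v5.png',cv2.resize(np.vstack([A,B]),(735,600)))
```

```text
[ 0.55438751 -0.1256592   0.08596369] [ 0.17616139 -0.15960454  0.38592278]
```

View pics/v5.png

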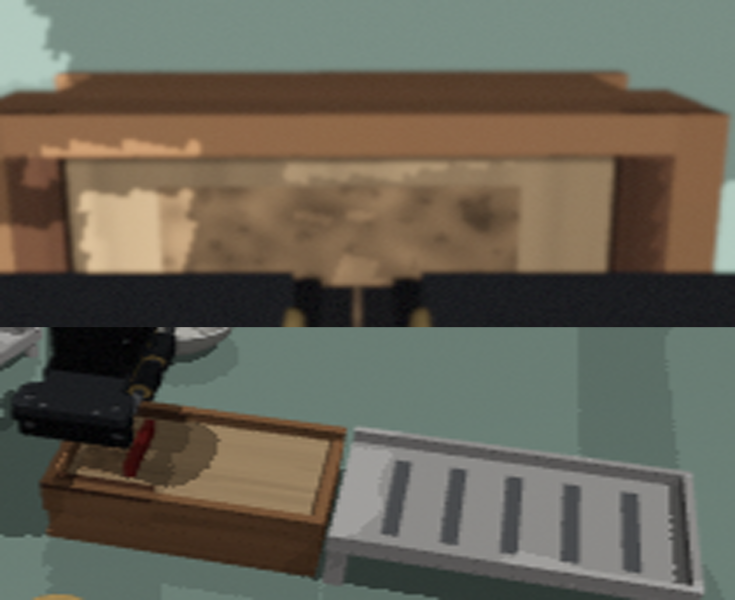

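The fingers are centred over the pad (seam at column 357, pad middle 355) and behind the rib. Now the press.

Request:
play_rows(
  commands=[
    {"fingers": 1, "tx": 0.004, "ty": 0, "tz": 0, "ax": 0, "ay": 0, "az": 0},
    {"fingers": 1, "tx": 0.008, "ty": 0, "tz": 0, "ax": 0, "ay": 0, "az": 0},
    {"fingers": 1, "tx": 0.011, "ty": 0, "tz": 0, "ax": 0, "ay": 0, "az": 0},
    {"fingers": 1, "tx": 0.013, "ty": 0, "tz": 0, "ax": 0, "ay": 0, "az": 0},
    {"fingers": 1, "tx": 0.013, "ty": 0, "tz": 0, "ax": 0, "ay": 0, "az": 0},
  ],
)

```text
time_s: 4.3
tcp_pos: [0.5578, -0.1259, 0.0813]
ee_rot: [[0.001, -0.971, -0.238], [0.0, -0.238, 0.971], [-1.0, -0.001, -0.0]]
wrist_force: [-0.8, -0.4, -0.0]
gripper_width: 0.005
```

Run:
```python
from station import r, viewer
import cv2,pickle,numpy as np
q=viewer.capture('scene')
s=r.sense();print(s['time_s'],s['tcp_pos'],s['wrist_force'],s['ee_rot'])
B=cv2.resize(q['image'][190:280,200:320,::-1],(800,600),interpolation=cv2.INTER_CUBIC)
cv2.imwrite('pics/v6.png',B)
```

```text
4.35 [ 0.55786989 -0.12589428  0.08138068] [-0.75274653  0.11441041 -0.40861705] [[ 9.81605995e-04 -9.71350825e-01 -2.37648081e-01]
 [ 2.96385499e-05 -2.37648167e-01  9.71351300e-01]
 [-9.99999518e-01 -9.60527804e-04 -2.04487436e-04]]
```

View pics/v6.png

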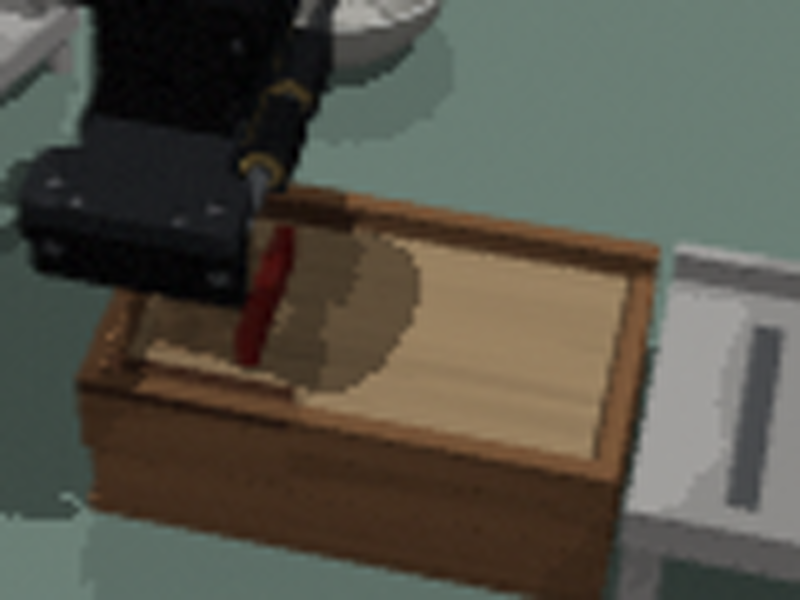

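The lid's front still looks flush with the lip. I'll press further and compare.

Request:
play_rows(
  commands=[
    {"fingers": 1, "tx": 0.002, "ty": 0, "tz": 0, "ax": 0, "ay": 0, "az": 0},
    {"fingers": 1, "tx": 0.003, "ty": 0, "tz": 0, "ax": 0, "ay": 0, "az": 0},
    {"fingers": 1, "tx": 0.004, "ty": 0, "tz": 0, "ax": 0, "ay": 0, "az": 0},
    {"fingers": 1, "tx": 0.004, "ty": 0, "tz": 0, "ax": 0, "ay": 0, "az": 0},
  ],
)

```text
time_s: 4.68
tcp_pos: [0.5575, -0.1259, 0.0777]
ee_rot: [[-0.0, -0.971, -0.237], [0.0, -0.237, 0.971], [-1.0, 0.0, 0.0]]
wrist_force: [0.3, 0.9, -0.1]
gripper_width: 0.008
```

Run:
```python
from station import r, viewer
import cv2,pickle,numpy as np
q=viewer.capture('scene')
s=r.sense();print(s['time_s'],s['tcp_pos'],s['wrist_force'])
B=cv2.resize(q['image'][190:280,200:320,::-1],(800,600),interpolation=cv2.INTER_CUBIC)
A=cv2.imread('pics/v6.png')
cv2.imwrite('pics/v7.png',np.hstack([A[150:500,280:680],B[150:500,280:680]]))
```

```text
4.7333 [ 0.55755444 -0.12589762  0.0777604 ] [ 0.12788561 -0.37945162 -0.08577755]
```

View pics/v7.png

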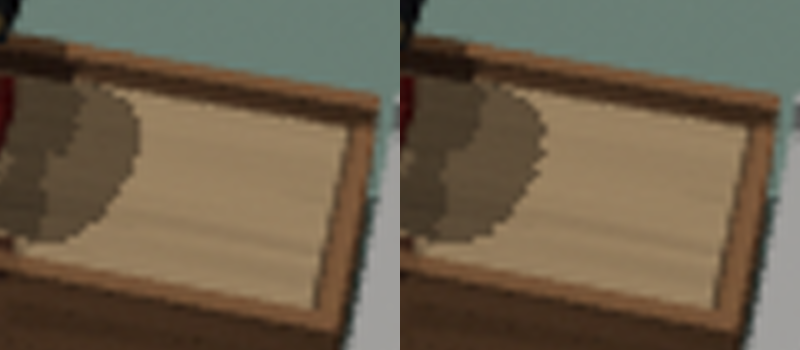

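Run:
```python
from station import r, viewer
import cv2,pickle,numpy as np
from h import *
P,_=pickle.load(open('p0.pkl','rb'))
q=viewer.capture('scene');pickle.dump(q,open('p7.pkl','wb'));a=P['scene']['image'];b=q['image']
c=np.array([.543,-.0655]);t=np.radians(103.8);ex=np.array([np.cos(t),np.sin(t)]);ey=np.array([-ex[1],ex[0]])
W=lambda x,y,z:np.r_[c+x*ex+y*ey,z]
for n,x,z in [('nose shut',.089,.066),('nose up14',.088,.080),('lip in',.092,.066),('lip out',.1,.066)]: print(n,[proj(q,W(x,y,z)).round(1).tolist() for y in(-.045,0,.045)])
# gray profile along lid axis at y=0
for nm,im in(('p0',a),('now',b)):
    g=cv2.cvtColor(im,cv2.COLOR_RGB2GRAY).astype(np.float32)
    for y in (-.03,0.,.03):
        xs=np.arange(.06,.112,.003);pt=np.array([proj(q,W(x,y,.066)) for x in xs],np.float32)
        v=cv2.remap(g,pt[:,:1],pt[:,1:],cv2.INTER_LINEAR).ravel();print(nm,y,v.round().astype(int).tolist())
A=[cv2.resize(i[190:280,225:325,::-1],(400,360),interpolation=cv2.INTER_CUBIC) for i in(a,b)]
cv2.imwrite('pics/v8.png',np.hstack(A))
```

```text
nose shut [[287.2, 258.6], [290.1, 244.9], [292.8, 232.2]]
nose up14 [[287.2, 254.8], [290.1, 241.1], [292.8, 228.3]]
lip in [[288.4, 258.9], [291.3, 245.1], [294.0, 232.4]]
lip out [[291.7, 259.5], [294.5, 245.7], [297.0, 232.9]]
p0 -0.03 [120, 120, 120, 120, 120, 120, 120, 120, 120, 120, 100, 77, 87, 87, 64, 51, 139, 153]
p0 0.0 [127, 127, 127, 127, 126, 127, 127, 126, 125, 126, 105, 79, 88, 87, 61, 63, 127, 152]
p0 0.03 [125, 125, 125, 125, 126, 125, 125, 125, 125, 125, 110, 79, 87, 91, 78, 111, 138, 151]
now -0.03 [126, 125, 125, 126, 125, 125, 126, 126, 125, 125, 104, 81, 92, 91, 67, 54, 144, 159]
now 0.0 [133, 133, 133, 132, 132, 133, 133, 132, 131, 131, 109, 83, 92, 92, 64, 67, 132, 158]
now 0.03 [131, 131, 131, 131, 131, 130, 130, 131, 132, 131, 115, 83, 92, 94, 83, 117, 144, 158]
```

View pics/v8.png

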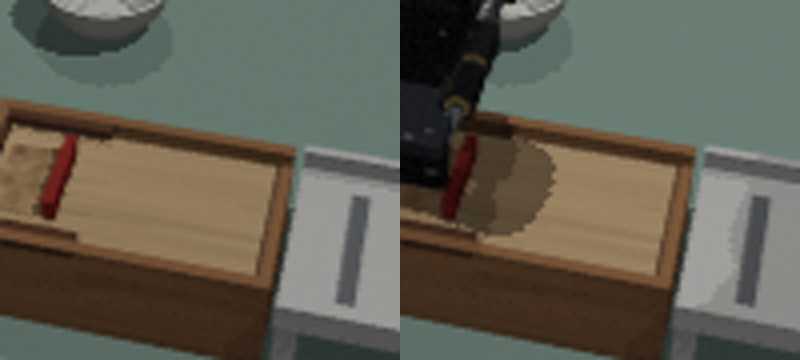

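The lid hasn't moved and there is no force, so the tips aren't touching yet. I'll keep going down in small steps and watch the force.

Request:
play_rows(
  commands=[
    {"fingers": 1, "tx": 0.002, "ty": 0, "tz": 0, "ax": 0, "ay": 0, "az": 0},
    {"fingers": 1, "tx": 0.003, "ty": 0, "tz": 0, "ax": 0, "ay": 0, "az": 0},
    {"fingers": 1, "tx": 0.004, "ty": 0, "tz": 0, "ax": 0, "ay": 0, "az": 0},
    {"fingers": 1, "tx": 0.004, "ty": 0, "tz": 0, "ax": 0, "ay": 0, "az": 0},
  ],
)

```text
time_s: 5.12
tcp_pos: [0.5575, -0.1259, 0.0746]
ee_rot: [[-0.0, -0.971, -0.237], [0.0, -0.237, 0.971], [-1.0, 0.0, 0.0]]
wrist_force: [-0.3, 0.0, -0.6]
gripper_width: 0.001
```

```bash
cat > chk.py <<'E'
from station import r, viewer
import cv2,pickle,numpy as np
from h import *
q=viewer.capture('scene');b=q['image']
c=np.array([.543,-.0655]);t=np.radians(103.8);ex=np.array([np.cos(t),np.sin(t)]);ey=np.array([-ex[1],ex[0]])
W=lambda x,y,z:np.r_[c+x*ex+y*ey,z]
g=cv2.cvtColor(b,cv2.COLOR_RGB2GRAY).astype(np.float32)
for y in (0.,.03):
    pt=np.array([proj(q,W(x,y,.066)) for x in np.arange(.06,.125,.003)],np.float32)
    print(y,cv2.remap(g,pt[:,:1],pt[:,1:],cv2.INTER_LINEAR).ravel().round().astype(int).tolist())
s=r.sense();d=s['tcp_pos'][:2]-c;print(s['time_s'],'tip in box',(d@ex).round(4),(d@ey).round(4),s['tcp_pos'][2].round(4),s['wrist_force'].round(2))
a=pickle.load(open('p7.pkl','rb'))['image']
f=lambda i:cv2.cvtColor(i[200:290,205:320],cv2.COLOR_RGB2GRAY).astype(float)
D=np.abs(f(b)-f(a));print('diff px>20:',(D>20).sum())
cv2.imwrite('pics/now.png',cv2.resize(b[190:280,205:325,::-1],(480,360),interpolation=cv2.INTER_CUBIC))
E
python3 chk.py
```

```text
0.0 [133, 132, 132, 132, 132, 133, 132, 132, 132, 132, 108, 84, 92, 92, 63, 67, 131, 158, 159, 159, 159, 158]
0.03 [131, 130, 131, 131, 132, 131, 130, 130, 130, 131, 115, 82, 91, 95, 81, 117, 144, 158, 158, 159, 158, 158]
5.1667 tip in box -0.0621 0.0003 0.0747 [ 0.21 -0.18  0.34]
diff px>20: 133
```

```bash
cat >> chk.py <<'E'
P,_=pickle.load(open('p0.pkl','rb'));a=P['scene']['image']
for nm,im in(('p0',a),('now',b)):
  g=cv2.cvtColor(im,cv2.COLOR_RGB2GRAY).astype(np.float32)
  for x in (.03,.08):
    pt=np.array([proj(q,W(x,y,.066)) for y in np.arange(.03,.066,.0025)],np.float32)
    print('yprof',nm,x,cv2.remap(g,pt[:,:1],pt[:,1:],cv2.INTER_LINEAR).ravel().round().astype(int).tolist())
E
python3 chk.py
```

```text
0.0 [132, 133, 133, 132, 132, 133, 133, 132, 132, 132, 108, 84, 92, 92, 64, 66, 132, 158, 159, 159, 159, 159]
0.03 [131, 130, 130, 130, 132, 131, 131, 130, 130, 131, 115, 82, 91, 94, 83, 117, 144, 157, 158, 158, 158, 159]
5.2167 tip in box -0.0621 0.0002 0.0748 [-0.37 -0.58  0.26]
diff px>20: 128
yprof p0 0.03 [127, 127, 126, 127, 126, 124, 125, 106, 70, 54, 46, 44, 53, 68, 84]
yprof p0 0.08 [125, 127, 128, 128, 127, 125, 123, 114, 69, 49, 43, 41, 55, 75, 83]
yprof now 0.03 [132, 133, 132, 133, 132, 129, 131, 111, 74, 57, 49, 47, 57, 72, 89]
yprof now 0.08 [130, 132, 134, 134, 133, 130, 128, 119, 73, 51, 44, 42, 57, 79, 87]
```

View pics/now.png

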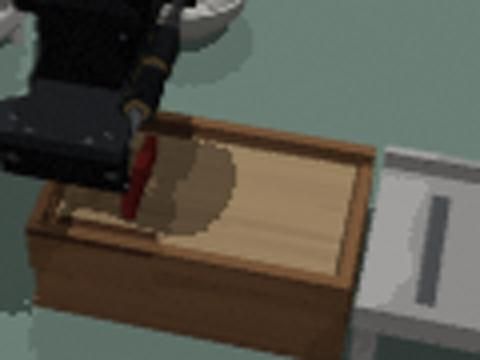

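The lid is still shut (both edge profiles match the first picture). The tips must be higher than nominal, so I'll go lower while watching the force.

Request:
play_rows(
  commands=[
    {"fingers": 1, "tx": 0.002, "ty": 0, "tz": 0, "ax": 0, "ay": 0, "az": 0},
    {"fingers": 1, "tx": 0.004, "ty": 0, "tz": 0, "ax": 0, "ay": 0, "az": 0},
    {"fingers": 1, "tx": 0.005, "ty": 0, "tz": 0, "ax": 0, "ay": 0, "az": 0},
    {"fingers": 1, "tx": 0.005, "ty": 0, "tz": 0, "ax": 0, "ay": 0, "az": 0},
  ],
)

```text
time_s: 5.55
tcp_pos: [0.5574, -0.1259, 0.0708]
ee_rot: [[-0.001, -0.971, -0.237], [0.0, -0.237, 0.971], [-1.0, 0.001, 0.0]]
wrist_force: [0.3, 0.1, 0.2]
gripper_width: 0.006
```

```bash
python3 chk.py
python3 - <<'E'
from station import r, viewer
import cv2
p=viewer.capture('wrist');cv2.imwrite('pics/v10.png',cv2.resize(p['image'][:,:,::-1],(640,480),interpolation=cv2.INTER_CUBIC))
E
```

```text
0.0 [133, 133, 133, 132, 132, 132, 133, 132, 132, 132, 109, 83, 92, 92, 64, 67, 132, 158, 159, 159, 159, 158]
0.03 [130, 130, 130, 130, 131, 131, 130, 131, 131, 131, 115, 82, 91, 95, 81, 117, 144, 157, 158, 158, 159, 158]
5.6 tip in box -0.0621 0.0003 0.0709 [ 0.19 -0.38 -0.91]
diff px>20: 283
yprof p0 0.03 [127, 127, 126, 127, 126, 124, 125, 106, 70, 54, 46, 44, 53, 68, 84]
yprof p0 0.08 [125, 127, 128, 128, 127, 125, 123, 114, 69, 49, 43, 41, 55, 75, 83]
yprof now 0.03 [131, 133, 132, 133, 131, 129, 131, 111, 74, 57, 49, 47, 56, 71, 88]
yprof now 0.08 [130, 133, 134, 134, 134, 130, 128, 119, 74, 53, 45, 42, 57, 78, 87]
```

View pics/v10.png

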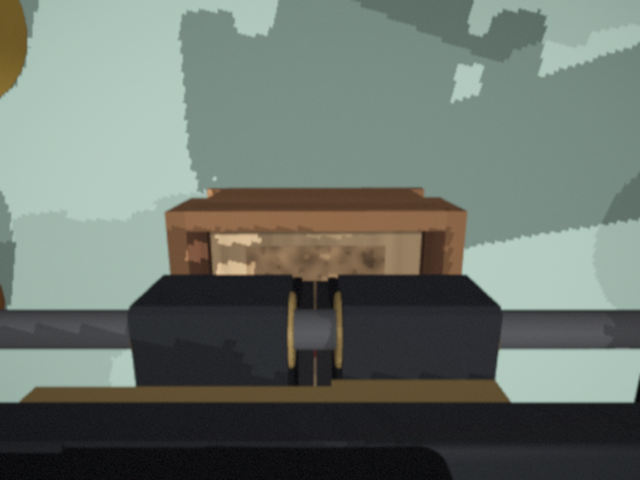

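Still no contact. The wrist view shows the tips ending around tool x≈0 when shut. I'll continue down.

Request:
play_rows(
  commands=[
    {"fingers": 1, "tx": 0.002, "ty": 0, "tz": 0, "ax": 0, "ay": 0, "az": 0},
    {"fingers": 1, "tx": 0.004, "ty": 0, "tz": 0, "ax": 0, "ay": 0, "az": 0},
    {"fingers": 1, "tx": 0.006, "ty": 0, "tz": 0, "ax": 0, "ay": 0, "az": 0},
    {"fingers": 1, "tx": 0.006, "ty": 0, "tz": 0, "ax": 0, "ay": 0, "az": 0},
  ],
)

```text
time_s: 5.98
tcp_pos: [0.5574, -0.1259, 0.0662]
ee_rot: [[-0.001, -0.971, -0.237], [0.0, -0.237, 0.971], [-1.0, 0.001, 0.0]]
wrist_force: [-0.0, 1.6, 0.4]
gripper_width: 0.003
```

```bash
python3 chk.py
```

```text
0.0 [132, 133, 133, 132, 132, 133, 132, 132, 132, 131, 109, 83, 92, 93, 64, 66, 132, 158, 159, 159, 159, 159]
0.03 [131, 130, 131, 130, 131, 131, 130, 130, 130, 131, 115, 83, 91, 94, 82, 117, 144, 157, 158, 158, 158, 158]
6.0333 tip in box -0.0621 0.0004 0.0663 [-0.14 -0.44  0.55]
diff px>20: 443
yprof p0 0.03 [127, 127, 126, 127, 126, 124, 125, 106, 70, 54, 46, 44, 53, 68, 84]
yprof p0 0.08 [125, 127, 128, 128, 127, 125, 123, 114, 69, 49, 43, 41, 55, 75, 83]
yprof now 0.03 [132, 132, 131, 133, 132, 129, 131, 111, 73, 57, 50, 47, 56, 72, 89]
yprof now 0.08 [130, 133, 134, 134, 133, 130, 129, 119, 73, 51, 45, 42, 57, 79, 88]
```

Request:
play_rows(
  commands=[
    {"fingers": 1, "tx": 0.002, "ty": 0, "tz": 0, "ax": 0, "ay": 0, "az": 0},
    {"fingers": 1, "tx": 0.004, "ty": 0, "tz": 0, "ax": 0, "ay": 0, "az": 0},
    {"fingers": 1, "tx": 0.006, "ty": 0, "tz": 0, "ax": 0, "ay": 0, "az": 0},
    {"fingers": 1, "tx": 0.006, "ty": 0, "tz": 0, "ax": 0, "ay": 0, "az": 0},
  ],
)

```text
time_s: 6.37
tcp_pos: [0.5574, -0.1259, 0.0617]
ee_rot: [[-0.001, -0.971, -0.237], [0.0, -0.237, 0.971], [-1.0, 0.001, 0.0]]
wrist_force: [0.0, 0.3, -0.2]
gripper_width: 0.002
```

```bash
python3 chk.py
```

```text
0.0 [133, 133, 132, 132, 132, 132, 132, 132, 132, 132, 109, 84, 92, 92, 64, 67, 132, 157, 159, 159, 159, 158]
0.03 [131, 130, 131, 130, 131, 130, 130, 130, 131, 131, 114, 82, 91, 94, 82, 116, 144, 157, 158, 158, 158, 158]
6.4167 tip in box -0.0621 0.0004 0.0619 [-0.15  0.29 -1.36]
diff px>20: 593
yprof p0 0.03 [127, 127, 126, 127, 126, 124, 125, 106, 70, 54, 46, 44, 53, 68, 84]
yprof p0 0.08 [125, 127, 128, 128, 127, 125, 123, 114, 69, 49, 43, 41, 55, 75, 83]
yprof now 0.03 [131, 132, 132, 133, 132, 129, 131, 111, 73, 57, 50, 46, 57, 72, 88]
yprof now 0.08 [129, 132, 133, 134, 133, 130, 128, 118, 73, 52, 45, 42, 57, 78, 87]
```

Run:
```python
from station import r, viewer
import cv2,numpy as np
p=viewer.capture('wrist')['image'][:,:,::-1];q=viewer.capture('scene')['image'][:,:,::-1]
A=cv2.resize(p[165:315,190:320],(520,600),interpolation=cv2.INTER_CUBIC)
B=cv2.resize(q[195:265,195:265],(280,280),interpolation=cv2.INTER_CUBIC)
C=cv2.resize(viewer.capture('top')['image'][140:210,225:295,::-1],(280,320),interpolation=cv2.INTER_CUBIC)
cv2.imwrite('pics/v11.png',np.hstack([A,np.vstack([B,C])]))
```

```text
(no output)
```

View pics/v11.png

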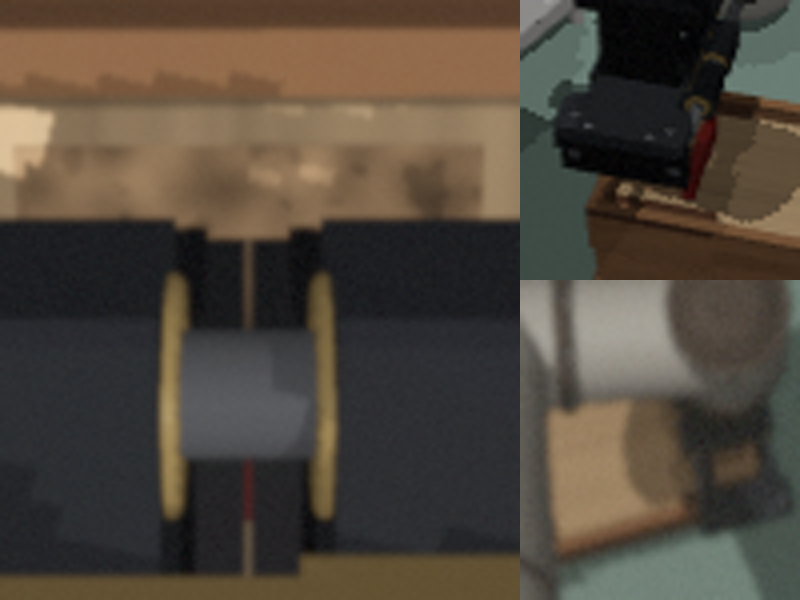

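Run:
```python
from station import r
import pickle
from h import *
q=pickle.load(open('p7.pkl','rb'));s=r.sense();R=s['ee_rot'];t=s['tcp_pos']
for L in (-.03,-.051,-.07):
    for z in(-.0375,.0375): print(L,z,[proj(q,t+R@np.array([L,y,z])).round(1).tolist() for y in (-.095,.095)])
```

```text
-0.03 -0.0375 [[205.1, 252.6], [228.0, 200.8]]
-0.03 0.0375 [[235.8, 258.6], [254.6, 205.1]]
-0.051 -0.0375 [[204.4, 246.6], [227.7, 195.0]]
-0.051 0.0375 [[235.6, 252.6], [254.7, 199.3]]
-0.07 -0.0375 [[203.7, 241.1], [227.4, 189.6]]
-0.07 0.0375 [[235.3, 247.0], [254.7, 193.9]]
```

Request:
play_rows(
  commands=[
    {"fingers": 1, "tx": 0.002, "ty": 0, "tz": 0, "ax": 0, "ay": 0, "az": 0},
    {"fingers": 1, "tx": 0.003, "ty": 0, "tz": 0, "ax": 0, "ay": 0, "az": 0},
    {"fingers": 1, "tx": 0.004, "ty": 0, "tz": 0, "ax": 0, "ay": 0, "az": 0},
    {"fingers": 1, "tx": 0.004, "ty": 0, "tz": 0, "ax": 0, "ay": 0, "az": 0},
  ],
)

```text
time_s: 6.9
tcp_pos: [0.5575, -0.1259, 0.0589]
ee_rot: [[-0.0, -0.971, -0.237], [0.0, -0.237, 0.971], [-1.0, 0.0, 0.0]]
wrist_force: [-0.1, -0.7, -0.1]
gripper_width: 0.003
```

```bash
python3 chk.py
```

```text
0.0 [133, 133, 132, 132, 132, 133, 132, 132, 131, 131, 109, 83, 92, 92, 64, 66, 131, 158, 158, 158, 159, 159]
0.03 [131, 130, 130, 130, 131, 130, 130, 130, 131, 131, 115, 83, 91, 94, 82, 117, 144, 157, 158, 158, 158, 158]
6.95 tip in box -0.0621 0.0003 0.059 [0.36 0.71 0.58]
diff px>20: 687
yprof p0 0.03 [127, 127, 126, 127, 126, 124, 125, 106, 70, 54, 46, 44, 53, 68, 84]
yprof p0 0.08 [125, 127, 128, 128, 127, 125, 123, 114, 69, 49, 43, 41, 55, 75, 83]
yprof now 0.03 [131, 133, 132, 133, 132, 129, 131, 111, 74, 57, 49, 47, 57, 72, 88]
yprof now 0.08 [130, 132, 134, 134, 133, 130, 128, 119, 73, 52, 45, 43, 57, 79, 87]
```

The observed body edge (205,236) to (237,242) puts the gripper about 30 mm further back than nominal. Contact should therefore come near TCP z≈0.05, so I'll continue down.

Request:
play_rows(
  commands=[
    {"fingers": 1, "tx": 0.002, "ty": 0, "tz": 0, "ax": 0, "ay": 0, "az": 0},
    {"fingers": 1, "tx": 0.004, "ty": 0, "tz": 0, "ax": 0, "ay": 0, "az": 0},
    {"fingers": 1, "tx": 0.006, "ty": 0, "tz": 0, "ax": 0, "ay": 0, "az": 0},
    {"fingers": 1, "tx": 0.006, "ty": 0, "tz": 0, "ax": 0, "ay": 0, "az": 0},
  ],
)

```text
time_s: 7.28
tcp_pos: [0.5577, -0.1259, 0.0544]
ee_rot: [[0.0, -0.971, -0.237], [-0.0, -0.237, 0.971], [-1.0, -0.0, -0.0]]
wrist_force: [-0.2, 0.6, -0.1]
gripper_width: 0.007
```

```bash
sed -i 's/^for y in (0.,.03):/for y in ():/; s/for x in (.03,.08)/for x in (.08,)/' chk.py; python3 chk.py
```

```text
7.3333 tip in box -0.0622 0.0001 0.0545 [-0.39 -0.49  1.21]
diff px>20: 1005
yprof p0 0.08 [125, 127, 128, 128, 127, 125, 123, 114, 69, 49, 43, 41, 55, 75, 83]
yprof now 0.08 [124, 125, 125, 125, 126, 128, 129, 130, 129, 127, 125, 127, 108, 82, 88]
```

The lid is tipped: its front is up about 12 mm, with contact at TCP z≈0.058. Next I push forward while easing the press slightly.

Request:
play_rows(
  commands=[
    {"fingers": 1, "tx": 0, "ty": 0, "tz": 0.004, "ax": 0, "ay": 0, "az": 0},
    {"fingers": 1, "tx": 0, "ty": 0, "tz": 0.008, "ax": 0, "ay": 0, "az": 0},
    {"fingers": 1, "tx": -0.001, "ty": 0, "tz": 0.013, "ax": 0, "ay": 0, "az": 0},
    {"fingers": 1, "tx": -0.001, "ty": 0, "tz": 0.018, "ax": 0, "ay": 0, "az": 0},
    {"fingers": 1, "tx": -0.001, "ty": 0, "tz": 0.022, "ax": 0, "ay": 0, "az": 0},
  ],
)

```text
time_s: 7.75
tcp_pos: [0.5545, -0.11, 0.0563]
ee_rot: [[0.002, -0.971, -0.238], [-0.001, -0.238, 0.971], [-1.0, -0.002, -0.001]]
wrist_force: [2.2, -6.0, 5.5]
gripper_width: 0.004
```

```bash
sed -i 's/^for y in ():/for y in (0.,.03):/' chk.py; python3 chk.py
```

```text
0.0 [128, 127, 128, 128, 128, 128, 128, 129, 130, 130, 130, 130, 130, 130, 120, 92, 133, 157, 158, 158, 158, 158]
0.03 [125, 126, 126, 126, 126, 126, 125, 125, 126, 125, 125, 125, 124, 124, 116, 117, 143, 157, 157, 158, 158, 157]
7.8 tip in box -0.0455 -0.0006 0.0563 [ 1.19 -2.25  4.19]
diff px>20: 1678
yprof p0 0.08 [125, 127, 128, 128, 127, 125, 123, 114, 69, 49, 43, 41, 55, 75, 83]
yprof now 0.08 [125, 126, 125, 127, 129, 129, 130, 130, 127, 127, 120, 80, 71, 79, 87]
```

The nose is over the lip (edge at x≈0.102). I'll raise the tips off the pad and push on the rib.

Request:
play_rows(
  commands=[
    {"fingers": 1, "tx": -0.005, "ty": 0, "tz": 0.008, "ax": 0, "ay": 0, "az": 0},
    {"fingers": 1, "tx": -0.0105, "ty": 0, "tz": 0.016, "ax": 0, "ay": 0, "az": 0},
    {"fingers": 1, "tx": -0.0105, "ty": 0, "tz": 0.03, "ax": 0, "ay": 0, "az": 0},
    {"fingers": 1, "tx": -0.0105, "ty": 0, "tz": 0.05, "ax": 0, "ay": 0, "az": 0},
    {"fingers": 1, "tx": -0.0105, "ty": 0, "tz": 0.07, "ax": 0, "ay": 0, "az": 0},
  ],
)

```text
time_s: 8.22
tcp_pos: [0.5412, -0.058, 0.0636]
ee_rot: [[0.001, -0.971, -0.238], [-0.0, -0.238, 0.971], [-1.0, -0.001, -0.0]]
wrist_force: [0.9, -3.0, 2.0]
gripper_width: 0.006
```

```bash
cat > chk2.py <<'E'
from station import r, viewer
import cv2,pickle,numpy as np
from h import *
q=viewer.capture('scene');b=q['image']
c=np.array([.543,-.0655]);t=np.radians(103.8);ex=np.array([np.cos(t),np.sin(t)]);ey=np.array([-ex[1],ex[0]])
s=r.sense();d=s['tcp_pos'][:2]-c;print(s['time_s'],'tip in box',(d@ex).round(4),(d@ey).round(4),s['tcp_pos'][2].round(4),s['wrist_force'].round(2))
h=cv2.cvtColor(b,cv2.COLOR_RGB2HSV);m=((h[:,:,0]<8)|(h[:,:,0]>172))&(h[:,:,1]>150)&(h[:,:,2]>50);m[:200]=0
v,u=np.nonzero(m);print('red px',len(u));
if len(u):
    X=at(q,(u.mean(),v.mean()),.074);print('rib~ in box',((X[:2]-c)@ex).round(3),((X[:2]-c)@ey).round(3))
# lid nose: wood-coloured extent along x at heights
g=cv2.cvtColor(b,cv2.COLOR_RGB2GRAY).astype(np.float32)
for y in (-.03,.03):
    xs=np.arange(.1,.34,.008)
    pt=np.array([proj(q,np.r_[c+x*ex+y*ey,.066]) for x in xs],np.float32)
    w=cv2.remap(h[:,:,1],pt[:,:1],pt[:,1:],cv2.INTER_NEAREST).ravel()
    print(y,'wood x:',xs[w>60].round(3)[[0,-1]] if (w>60).any() else None)
cv2.imwrite('pics/now2.png',cv2.resize(b[170:310,190:410,::-1],(792,504),interpolation=cv2.INTER_CUBIC))
E
python3 chk2.py
```

```text
8.2667 tip in box 0.01 0.0004 0.0634 [-1.15  0.99 -0.37]
red px 25
rib~ in box -0.194 0.046
-0.03 wood x: [0.1   0.156]
0.03 wood x: [0.1   0.156]
```

Request:
play_rows(
  commands=[
    {"fingers": 1, "tx": 0, "ty": 0, "tz": 0.02, "ax": 0, "ay": 0, "az": 0},
    {"fingers": 1, "tx": 0, "ty": 0, "tz": 0.045, "ax": 0, "ay": 0, "az": 0},
    {"fingers": 1, "tx": 0, "ty": 0, "tz": 0.07, "ax": 0, "ay": 0, "az": 0},
    {"fingers": 1, "tx": 0, "ty": 0, "tz": 0.095, "ax": 0, "ay": 0, "az": 0},
    {"fingers": 1, "tx": 0, "ty": 0, "tz": 0.11, "ax": 0, "ay": 0, "az": 0},
  ],
)

```text
time_s: 8.68
tcp_pos: [0.522, 0.0224, 0.0643]
ee_rot: [[0.002, -0.971, -0.24], [-0.001, -0.24, 0.971], [-1.0, -0.001, -0.001]]
wrist_force: [1.2, -5.5, 5.9]
gripper_width: 0.007
```

```bash
python3 chk2.py
```

```text
8.7333 tip in box 0.0917 -0.0006 0.0643 [-0.68  2.4   4.84]
red px 23
rib~ in box -0.199 0.053
-0.03 wood x: [0.1   0.236]
0.03 wood x: [0.132 0.236]
```

Request:
play_rows(
  commands=[
    {"fingers": 1, "tx": -0.004, "ty": 0, "tz": 0.012, "ax": 0, "ay": 0, "az": 0},
    {"fingers": 1, "tx": -0.004, "ty": 0, "tz": 0.03, "ax": 0, "ay": 0, "az": 0},
    {"fingers": 1, "tx": -0.004, "ty": 0, "tz": 0.05, "ax": 0, "ay": 0, "az": 0},
    {"fingers": 1, "tx": -0.004, "ty": 0, "tz": 0.066, "ax": 0, "ay": 0, "az": 0},
    {"fingers": 1, "tx": -0.004, "ty": 0, "tz": 0.075, "ax": 0, "ay": 0, "az": 0},
  ],
)

```text
time_s: 9.15
tcp_pos: [0.5073, 0.0772, 0.0659]
ee_rot: [[-0.001, -0.971, -0.238], [-0.0, -0.238, 0.971], [-1.0, 0.001, 0.0]]
wrist_force: [-0.3, -1.4, -0.5]
gripper_width: 0.007
```

```bash
python3 chk2.py
```

```text
9.2 tip in box 0.1475 0.0003 0.066 [-0.47  1.48 -0.25]
red px 31
rib~ in box -0.087 0.028
-0.03 wood x: [0.1   0.292]
0.03 wood x: [0.1   0.292]
```

The lid's nose is at x≈0.292. I'll nudge it a little further and rise.

Request:
play_rows(
  commands=[
    {"fingers": 1, "tx": 0, "ty": 0, "tz": 0.004, "ax": 0, "ay": 0, "az": 0},
    {"fingers": 1, "tx": 0, "ty": 0, "tz": 0.006, "ax": 0, "ay": 0, "az": 0},
    {"fingers": 1, "tx": 0, "ty": 0, "tz": -0.01, "ax": 0, "ay": 0, "az": 0},
    {"fingers": 1, "tx": -0.03, "ty": 0, "tz": -0.02, "ax": 0, "ay": 0, "az": 0},
    {"fingers": 1, "tx": -0.08, "ty": 0, "tz": -0.02, "ax": 0, "ay": 0, "az": 0},
  ],
)

```text
time_s: 9.62
tcp_pos: [0.509, 0.0587, 0.1231]
ee_rot: [[-0.01, -0.972, -0.235], [-0.003, -0.235, 0.972], [-1.0, 0.01, -0.001]]
wrist_force: [0.0, -0.6, 0.4]
gripper_width: 0.006
```

Request:
play_rows(
  commands=[
    {"fingers": -1, "tx": -0.05, "ty": 0, "tz": 0, "ax": 0, "ay": 0, "az": 0},
    {"fingers": -1, "tx": -0.1, "ty": 0, "tz": 0, "ax": 0, "ay": 0, "az": 0},
    {"fingers": -1, "tx": -0.15, "ty": 0, "tz": 0, "ax": 0, "ay": 0, "az": 0},
    {"fingers": -1, "tx": -0.2, "ty": 0, "tz": 0, "ax": 0, "ay": 0, "az": 0},
    {"fingers": -1, "tx": -0.25, "ty": 0, "tz": 0, "ax": 0, "ay": 0, "az": 0},
  ],
)

```text
time_s: 10.03
tcp_pos: [0.5115, 0.0601, 0.3158]
ee_rot: [[0.0, -0.972, -0.236], [0.0, -0.236, 0.972], [-1.0, -0.0, 0.0]]
wrist_force: [1.5, 0.6, -0.4]
gripper_width: 0.301
```

```bash
python3 chk2.py
python3 - <<'E'
from station import r,viewer,spotter
import pickle
from h import *
s=r.sense();print(s['joints'].round(1),s['tcp_pos'],s['ee_rot'].round(3).tolist())
T=viewer.capture('top');S=viewer.capture('scene')
pickle.dump((T,S),open('p9.pkl','wb'))
for n in('infuser','lid'):
    for nm,p in(('top',T),('scene',S)):
        for d in spotter.silhouettes(n,p)[:2]:
            v,u=np.nonzero(d['region']);print(n,nm,round(d['score'],2),d['uv'],u.min(),u.max(),v.min(),v.max(),len(u))
E
```

```text
10.0833 tip in box 0.1287 -0.0033 0.3246 [3.13 0.05 7.22]
red px 88
rib~ in box 0.086 0.01
-0.03 wood x: [0.1   0.292]
0.03 wood x: [0.1   0.292]
[ 24.8   7.6  -3.6   0.3 -77.9 -11.1] [0.51554665 0.0602634  0.32462647] [[0.016, -0.971, -0.237], [0.002, -0.237, 0.971], [-1.0, -0.016, -0.002]]
infuser top 0.85 [355.4, 194.5] 347 363 186 203 247
infuser scene 0.8 [173.6, 137.4] 164 184 123 146 389
lid top 0.57 [190.8, 197.4] 171 225 179 212 957
lid scene 0.64 [340.8, 257.1] 301 377 235 280 2498
lid scene 0.54 [304.3, 361.6] 284 335 330 383 2140
```

Run:
```python
import pickle,cv2
from h import *
T,S=pickle.load(open('p9.pkl','rb'))
c=np.array([.543,-.0655]);t=np.radians(103.8);ex=np.array([np.cos(t),np.sin(t)]);ey=np.array([-ex[1],ex[0]])
for nm,q in(('S',S),('T',T)):
    h=cv2.cvtColor(q['image'],cv2.COLOR_RGB2HSV)
    for y in(-.035,0,.035):
        pt=np.array([proj(q,np.r_[c+x*ex+y*ey,.062]) for x in np.arange(.084,.320,.004)],np.float32)
        print(nm,y,cv2.remap(h[:,:,1],pt[:,:1],pt[:,1:],cv2.INTER_LINEAR).ravel().tolist())
    m=((h[:,:,0]<8)|(h[:,:,0]>172))&(h[:,:,1]>120)&(h[:,:,2]>50)
    v,u=np.nonzero(m)
    for a,b in zip(u,v):
        pass
    k,lab,st,ce=cv2.connectedComponentsWithStats(m.astype(np.uint8))
    for i in range(1,k):
        if st[i,4]>8: X=at(q,ce[i],.072)[:2]-c;print(nm,'red',st[i,4],ce[i].round(1),(X@ex).round(3),(X@ey).round(3))
for hz in(.23,.238): print(hz,at(T,(355.4,194.5),hz),at(S,(173.6,137),hz))
print(tri([ray(T,(355.2,194.5)),ray(S,(173.8,136.2))]))
```

```text
S -0.035 [140, 139, 140, 135, 136, 63, 5, 6, 5, 26, 91, 94, 93, 93, 93, 92, 93, 93, 94, 94, 96, 97, 95, 93, 93, 94, 95, 93, 95, 94, 93, 94, 94, 93, 93, 93, 93, 92, 93, 93, 92, 93, 93, 94, 98, 95, 98, 96, 96, 98, 95, 96, 96, 96, 37, 13, 15, 5, 5]
S 0 [138, 143, 142, 133, 135, 59, 10, 5, 6, 29, 91, 104, 108, 107, 107, 108, 109, 110, 112, 109, 178, 190, 124, 92, 93, 91, 90, 92, 93, 91, 93, 93, 91, 92, 93, 92, 92, 92, 92, 92, 93, 94, 95, 95, 94, 94, 95, 96, 95, 95, 96, 96, 94, 95, 45, 14, 15, 6, 5]
S 0.035 [144, 154, 136, 133, 122, 42, 14, 5, 5, 16, 88, 91, 92, 90, 90, 91, 89, 91, 91, 92, 160, 187, 123, 92, 92, 93, 93, 93, 92, 92, 92, 93, 93, 93, 94, 93, 93, 93, 92, 96, 97, 94, 96, 96, 96, 97, 94, 94, 94, 95, 95, 95, 95, 95, 24, 14, 15, 3, 5]
S red 60 [180.1 195. ] -0.249 0.109
S red 18 [163.3 200.3] -0.286 0.075
S red 77 [321.5 250. ] 0.166 -0.004
T -0.035 [109, 114, 123, 118, 82, 31, 14, 17, 35, 13, 20, 10, 17, 17, 14, 17, 23, 19, 22, 18, 27, 22, 24, 13, 28, 28, 25, 24, 30, 45, 81, 90, 97, 97, 95, 95, 94, 94, 95, 93, 97, 97, 95, 97, 96, 96, 95, 96, 99, 95, 97, 96, 90, 77, 40, 12, 9, 12, 13]
T 0 [123, 128, 124, 115, 75, 18, 9, 8, 12, 16, 10, 8, 35, 34, 34, 26, 26, 23, 25, 19, 22, 27, 27, 31, 31, 21, 30, 20, 41, 37, 68, 95, 97, 94, 94, 94, 94, 96, 95, 93, 94, 92, 94, 96, 95, 94, 96, 95, 93, 95, 95, 96, 93, 78, 44, 15, 11, 10, 12]
T 0.035 [112, 121, 124, 117, 72, 20, 9, 8, 19, 60, 85, 93, 93, 92, 94, 94, 95, 96, 96, 95, 96, 96, 96, 95, 97, 94, 97, 95, 93, 94, 94, 95, 96, 94, 94, 94, 93, 91, 93, 95, 96, 96, 94, 95, 95, 96, 94, 95, 94, 94, 96, 94, 90, 72, 39, 12, 8, 11, 13]
0.23 [ 0.45108713 -0.36957902  0.23      ] [ 0.44790472 -0.36574366  0.23      ]
0.238 [ 0.44998643 -0.36787284  0.238     ] [ 0.45804692 -0.35680117  0.238     ]
[ 0.4493312  -0.36623442  0.23358908]
```

The lid lies flat on the tier: it spans x=0.121–0.298 in the box frame, with a clear white gap behind it. Next I go above the infuser at (0.450, −0.366).

Request:
play_rows(
  commands=[
    {"fingers": -1, "tx": 0, "ty": 0.071, "tz": -0.1775, "ax": 0, "ay": 0, "az": 0},
    {"fingers": -1, "tx": 0, "ty": 0.071, "tz": -0.1775, "ax": 0, "ay": 0, "az": 0},
    {"fingers": -1, "tx": 0, "ty": 0.071, "tz": -0.1775, "ax": 0, "ay": 0, "az": 0},
    {"fingers": -1, "tx": 0, "ty": 0.071, "tz": -0.1775, "ax": 0, "ay": 0, "az": 0},
  ],
)

```text
time_s: 10.72
tcp_pos: [0.4901, -0.0838, 0.3123]
ee_rot: [[-0.004, -0.972, -0.235], [-0.001, -0.235, 0.972], [-1.0, 0.004, -0.0]]
wrist_force: [0.2, -0.5, 0.7]
gripper_width: 0.917
```

Request:
play_rows(
  commands=[
    {"fingers": -1, "tx": 0, "ty": 0.071, "tz": -0.1775, "ax": 0, "ay": 0, "az": 0},
    {"fingers": -1, "tx": 0, "ty": 0.071, "tz": -0.1775, "ax": 0, "ay": 0, "az": 0},
    {"fingers": -1, "tx": 0, "ty": 0.071, "tz": -0.1775, "ax": 0, "ay": 0, "az": 0},
    {"fingers": -1, "tx": 0, "ty": 0.071, "tz": -0.1775, "ax": 0, "ay": 0, "az": 0},
  ],
)

```text
time_s: 11.05
tcp_pos: [0.47, -0.226, 0.3119]
ee_rot: [[-0.004, -0.972, -0.234], [-0.0, -0.234, 0.972], [-1.0, 0.004, 0.001]]
wrist_force: [-0.4, -0.2, -0.8]
gripper_width: 0.995
```

Request:
play_rows(
  commands=[
    {"fingers": -1, "tx": 0, "ty": 0.071, "tz": -0.1775, "ax": 0, "ay": 0, "az": 0},
    {"fingers": -1, "tx": 0, "ty": 0.071, "tz": -0.1775, "ax": 0, "ay": 0, "az": 0},
    {"fingers": -1, "tx": 0, "ty": 0.071, "tz": -0.1775, "ax": 0, "ay": 0, "az": 0},
    {"fingers": -1, "tx": 0, "ty": 0.071, "tz": -0.1775, "ax": 0, "ay": 0, "az": 0},
  ],
)

```text
time_s: 11.38
tcp_pos: [0.4499, -0.3682, 0.3113]
ee_rot: [[-0.004, -0.972, -0.234], [0.001, -0.234, 0.972], [-1.0, 0.004, 0.002]]
wrist_force: [-0.0, 0.7, 0.1]
gripper_width: 0.998
```

Request:
play_rows(
  commands=[
    {"fingers": -1, "tx": 0, "ty": 0, "tz": 0, "ax": 0.17, "ay": 0, "az": 0},
    {"fingers": -1, "tx": 0, "ty": 0, "tz": 0, "ax": 0.17, "ay": 0, "az": 0},
    {"fingers": -1, "tx": 0, "ty": 0, "tz": 0, "ax": 0.17, "ay": 0, "az": 0},
    {"fingers": -1, "tx": 0, "ty": 0, "tz": 0, "ax": 0.17, "ay": 0, "az": 0},
    {"fingers": -1, "tx": 0, "ty": 0, "tz": 0, "ax": 0.17, "ay": 0, "az": 0},
  ],
)

```text
time_s: 11.8
tcp_pos: [0.4509, -0.3646, 0.3117]
ee_rot: [[-0.004, -0.955, 0.295], [0.002, 0.295, 0.955], [-1.0, 0.004, 0.001]]
wrist_force: [-0.2, -0.2, 0.1]
gripper_width: 1.001
```

Request:
play_rows(
  commands=[
    {"fingers": -1, "tx": 0, "ty": 0, "tz": 0, "ax": 0.17, "ay": 0, "az": 0},
    {"fingers": -1, "tx": 0, "ty": 0, "tz": 0, "ax": 0.17, "ay": 0, "az": 0},
    {"fingers": -1, "tx": 0, "ty": 0, "tz": 0, "ax": 0.17, "ay": 0, "az": 0},
    {"fingers": -1, "tx": 0, "ty": 0, "tz": 0, "ax": 0.17, "ay": 0, "az": 0},
    {"fingers": -1, "tx": 0, "ty": 0, "tz": 0, "ax": 0.17, "ay": 0, "az": 0},
  ],
)

```text
time_s: 12.22
tcp_pos: [0.4509, -0.3644, 0.3117]
ee_rot: [[-0.003, -0.672, 0.74], [0.002, 0.74, 0.672], [-1.0, 0.004, -0.001]]
wrist_force: [0.7, -1.4, 0.3]
gripper_width: 1.002
```

Request:
play_rows(
  commands=[
    {"fingers": -1, "tx": 0, "ty": 0, "tz": 0, "ax": 0.16, "ay": 0, "az": 0},
    {"fingers": -1, "tx": 0, "ty": 0, "tz": 0, "ax": 0.16, "ay": 0, "az": 0},
    {"fingers": -1, "tx": 0, "ty": 0, "tz": 0, "ax": 0.16, "ay": 0, "az": 0},
    {"fingers": -1, "tx": 0, "ty": 0, "tz": 0, "ax": 0.16, "ay": 0, "az": 0},
    {"fingers": -1, "tx": 0, "ty": 0, "tz": 0, "ax": 0.16, "ay": 0, "az": 0},
  ],
)

```text
time_s: 12.63
tcp_pos: [0.451, -0.3644, 0.3118]
ee_rot: [[-0.003, -0.235, 0.972], [0.002, 0.972, 0.235], [-1.0, 0.002, -0.003]]
wrist_force: [-0.5, 0.2, -0.0]
gripper_width: 1.003
```

Run:
```python
from station import r,viewer,spotter
import pickle,cv2
from h import *
s=r.sense();p=viewer.capture('wrist');pickle.dump((p,s),open('p10.pkl','wb'))
print(s['time_s'],s['joints'].round(1),s['tcp_pos'].round(4),s['ee_rot'].round(3).tolist(),s['gripper_width'])
for d in spotter.silhouettes('infuser',p)[:2]:
    v,u=np.nonzero(d['region']);print(d['score'],d['uv'],u.min(),u.max(),v.min(),v.max(),at(p,d['uv'],.238,s))
for X in ((.45,-.366,.238),(.45,-.366,.21)): print(proj(p,np.array(X),s))
im=p['image']
cv2.imwrite('pics/v12.png',cv2.resize(im[:,:,::-1],(800,600),interpolation=cv2.INTER_CUBIC))
```

```text
12.6333 [-23.   14.8   3.9  -0.  -79.2 -53.4] [ 0.451  -0.3644  0.3118] [[-0.003, -0.235, 0.972], [0.002, 0.972, 0.235], [-1.0, 0.002, -0.003]] 1.003377000819103
0.94 [254.4, 199.3] 216 291 161 236 [ 0.45068945 -0.36226421  0.238     ]
[249.73730822 197.29521637]
[249.86093737 188.56987083]
```

View pics/v12.png

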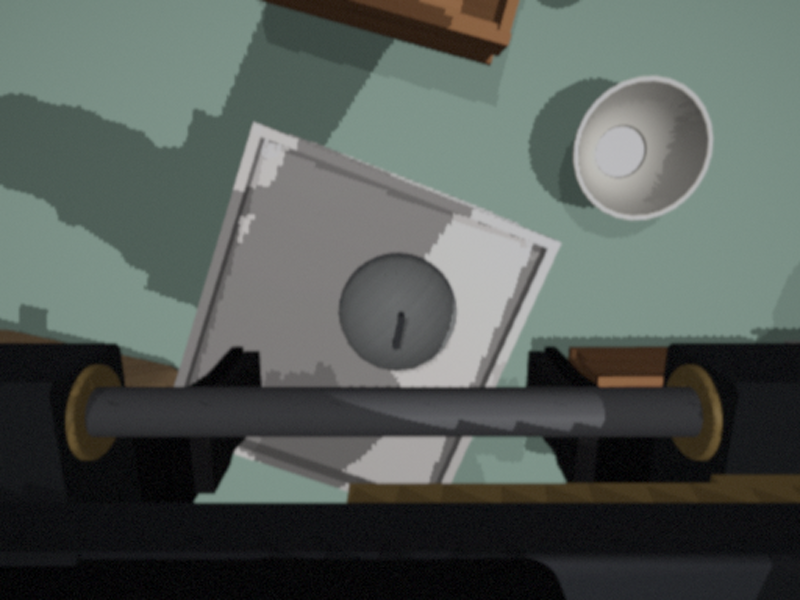

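The wrist view shows the infuser at (398,310) between the open fingers, whose inner faces are at columns 260 and 530. Their spacing puts the tips at tool x≈−0.008, which matches the press contact. So the true grasp point is about 27 mm behind the nominal one. I'll descend to TCP z=0.215, which clears the rims.

Request:
play_rows(
  commands=[
    {"fingers": -1, "tx": 0.035, "ty": 0.003, "tz": 0, "ax": 0, "ay": 0, "az": 0},
    {"fingers": -1, "tx": 0.075, "ty": 0.003, "tz": 0, "ax": 0, "ay": 0, "az": 0},
    {"fingers": -1, "tx": 0.105, "ty": 0.003, "tz": 0, "ax": 0, "ay": 0, "az": 0},
    {"fingers": -1, "tx": 0.122, "ty": 0.003, "tz": 0, "ax": 0, "ay": 0, "az": 0},
    {"fingers": -1, "tx": 0.128, "ty": 0.003, "tz": 0, "ax": 0, "ay": 0, "az": 0},
  ],
)

```text
time_s: 13.15
tcp_pos: [0.4494, -0.3615, 0.2143]
ee_rot: [[-0.006, -0.24, 0.971], [0.003, 0.971, 0.24], [-1.0, 0.004, -0.005]]
wrist_force: [0.1, 0.2, -0.5]
gripper_width: 0.997
```

Request:
play_rows(
  commands=[
    {"fingers": 0.2, "tx": 0, "ty": 0, "tz": 0, "ax": 0, "ay": 0, "az": 0},
    {"fingers": 0.6, "tx": 0, "ty": 0, "tz": 0, "ax": 0, "ay": 0, "az": 0},
    {"fingers": 1, "tx": 0, "ty": 0, "tz": 0, "ax": 0, "ay": 0, "az": 0},
    {"fingers": 1, "tx": 0, "ty": 0, "tz": 0, "ax": 0, "ay": 0, "az": 0},
    {"fingers": 1, "tx": 0, "ty": 0, "tz": 0, "ax": 0, "ay": 0, "az": 0},
  ],
)

```text
time_s: 13.57
tcp_pos: [0.4514, -0.3626, 0.2188]
ee_rot: [[0.002, -0.238, 0.971], [-0.001, 0.971, 0.238], [-1.0, -0.001, 0.002]]
wrist_force: [-0.7, 0.9, 0.6]
gripper_width: 0.703
```

Request:
play_rows(
  commands=[
    {"fingers": 1, "tx": 0, "ty": 0, "tz": 0, "ax": 0, "ay": 0, "az": 0},
    {"fingers": 1, "tx": 0, "ty": 0, "tz": 0, "ax": 0, "ay": 0, "az": 0},
    {"fingers": 1, "tx": 0, "ty": 0, "tz": 0, "ax": 0, "ay": 0, "az": 0},
    {"fingers": 1, "tx": 0, "ty": 0, "tz": 0, "ax": 0, "ay": 0, "az": 0},
    {"fingers": 1, "tx": 0, "ty": 0, "tz": 0, "ax": 0, "ay": 0, "az": 0},
  ],
)

```text
time_s: 13.98
tcp_pos: [0.4512, -0.3624, 0.2184]
ee_rot: [[0.001, -0.238, 0.971], [-0.001, 0.971, 0.238], [-1.0, -0.001, 0.001]]
wrist_force: [-0.6, 1.3, 3.0]
gripper_width: 0.619
```

The ball is gripped at 54 mm, but there is an upward 3 N and the tool sits 3 mm high. I'll release, go 5 mm lower and grip again.

Request:
play_rows(
  commands=[
    {"fingers": -0.7, "tx": 0, "ty": 0, "tz": 0, "ax": 0, "ay": 0, "az": 0},
    {"fingers": -0.7, "tx": 0, "ty": 0, "tz": 0, "ax": 0, "ay": 0, "az": 0},
    {"fingers": -0.7, "tx": 0.003, "ty": 0, "tz": 0, "ax": 0, "ay": 0, "az": 0},
    {"fingers": -0.7, "tx": 0.007, "ty": 0, "tz": 0, "ax": 0, "ay": 0, "az": 0},
    {"fingers": -0.7, "tx": 0.007, "ty": 0, "tz": 0, "ax": 0, "ay": 0, "az": 0},
  ],
)

```text
time_s: 14.4
tcp_pos: [0.4505, -0.362, 0.2112]
ee_rot: [[-0.002, -0.237, 0.971], [0.001, 0.971, 0.237], [-1.0, 0.002, -0.001]]
wrist_force: [-0.8, -0.0, -0.5]
gripper_width: 0.833
```

Request:
play_rows(
  commands=[
    {"fingers": 1, "tx": 0, "ty": 0, "tz": 0, "ax": 0, "ay": 0, "az": 0},
    {"fingers": 1, "tx": 0, "ty": 0, "tz": 0, "ax": 0, "ay": 0, "az": 0},
    {"fingers": 1, "tx": 0, "ty": 0, "tz": 0, "ax": 0, "ay": 0, "az": 0},
    {"fingers": 1, "tx": 0, "ty": 0, "tz": 0, "ax": 0, "ay": 0, "az": 0},
    {"fingers": 1, "tx": 0, "ty": 0, "tz": 0, "ax": 0, "ay": 0, "az": 0},
  ],
)

```text
time_s: 14.82
tcp_pos: [0.451, -0.3624, 0.2126]
ee_rot: [[0.0, -0.237, 0.971], [-0.0, 0.971, 0.237], [-1.0, -0.0, 0.0]]
wrist_force: [0.1, -0.5, -0.7]
gripper_width: 0.622
```

Request:
play_rows(
  commands=[
    {"fingers": 1, "tx": 0, "ty": 0, "tz": 0, "ax": 0, "ay": 0, "az": 0},
    {"fingers": 1, "tx": 0, "ty": 0, "tz": 0, "ax": 0, "ay": 0, "az": 0},
    {"fingers": 1, "tx": 0, "ty": 0, "tz": 0, "ax": 0, "ay": 0, "az": 0},
  ],
)

```text
time_s: 15.07
tcp_pos: [0.4511, -0.3624, 0.2126]
ee_rot: [[0.0, -0.238, 0.971], [-0.0, 0.971, 0.238], [-1.0, -0.0, 0.0]]
wrist_force: [0.1, -0.3, -0.2]
gripper_width: 0.62
```

Clean grip with no residual force. Lift, and carry to above the box.

Request:
play_rows(
  commands=[
    {"fingers": 1, "tx": -0.01, "ty": 0, "tz": 0, "ax": 0, "ay": 0, "az": 0},
    {"fingers": 1, "tx": -0.025, "ty": 0, "tz": 0, "ax": 0, "ay": 0, "az": 0},
    {"fingers": 1, "tx": -0.04, "ty": 0, "tz": 0, "ax": 0, "ay": 0, "az": 0},
    {"fingers": 1, "tx": -0.055, "ty": 0, "tz": 0, "ax": 0, "ay": 0, "az": 0},
    {"fingers": 1, "tx": -0.06, "ty": 0, "tz": 0, "ax": 0, "ay": 0, "az": 0},
  ],
)

```text
time_s: 15.48
tcp_pos: [0.4516, -0.3628, 0.2597]
ee_rot: [[0.003, -0.238, 0.971], [-0.002, 0.971, 0.238], [-1.0, -0.002, 0.002]]
wrist_force: [0.0, 0.6, -0.3]
gripper_width: 0.616
```

Request:
play_rows(
  commands=[
    {"fingers": 1, "tx": 0, "ty": 0.012, "tz": 0.007, "ax": 0, "ay": 0, "az": 0},
    {"fingers": 1, "tx": 0, "ty": 0.036, "tz": 0.021, "ax": 0, "ay": 0, "az": 0},
    {"fingers": 1, "tx": 0, "ty": 0.065, "tz": 0.038, "ax": 0, "ay": 0, "az": 0},
    {"fingers": 1, "tx": 0, "ty": 0.094, "tz": 0.055, "ax": 0, "ay": 0, "az": 0},
    {"fingers": 1, "tx": 0, "ty": 0.122, "tz": 0.071, "ax": 0, "ay": 0, "az": 0},
  ],
)

```text
time_s: 15.9
tcp_pos: [0.4807, -0.2589, 0.2565]
ee_rot: [[-0.002, -0.237, 0.971], [0.001, 0.971, 0.237], [-1.0, 0.001, -0.001]]
wrist_force: [0.8, -0.1, -1.2]
gripper_width: 0.617
```

Request:
play_rows(
  commands=[
    {"fingers": 1, "tx": 0, "ty": 0.026, "tz": 0.015, "ax": 0, "ay": 0, "az": 0},
    {"fingers": 1, "tx": 0, "ty": 0.052, "tz": 0.03, "ax": 0, "ay": 0, "az": 0},
    {"fingers": 1, "tx": 0, "ty": 0.078, "tz": 0.045, "ax": 0, "ay": 0, "az": 0},
    {"fingers": 1, "tx": 0, "ty": 0.1, "tz": 0.058, "ax": 0, "ay": 0, "az": 0},
    {"fingers": 1, "tx": 0, "ty": 0.122, "tz": 0.071, "ax": 0, "ay": 0, "az": 0},
  ],
)

```text
time_s: 16.32
tcp_pos: [0.5106, -0.1573, 0.2567]
ee_rot: [[-0.002, -0.238, 0.971], [0.001, 0.971, 0.238], [-1.0, 0.001, -0.001]]
wrist_force: [-0.1, -0.5, 0.5]
gripper_width: 0.62
```

Request:
play_rows(
  commands=[
    {"fingers": 1, "tx": 0, "ty": 0.028, "tz": 0.016, "ax": 0, "ay": 0, "az": 0},
    {"fingers": 1, "tx": 0, "ty": 0.056, "tz": 0.033, "ax": 0, "ay": 0, "az": 0},
    {"fingers": 1, "tx": 0, "ty": 0.084, "tz": 0.049, "ax": 0, "ay": 0, "az": 0},
    {"fingers": 1, "tx": 0, "ty": 0.108, "tz": 0.063, "ax": 0, "ay": 0, "az": 0},
    {"fingers": 1, "tx": 0, "ty": 0.122, "tz": 0.071, "ax": 0, "ay": 0, "az": 0},
  ],
)

```text
time_s: 16.73
tcp_pos: [0.5408, -0.0553, 0.2566]
ee_rot: [[-0.001, -0.239, 0.971], [0.0, 0.971, 0.239], [-1.0, 0.001, -0.001]]
wrist_force: [0.1, -0.5, -1.6]
gripper_width: 0.62
```

Run:
```python
from station import r,viewer,spotter
import cv2,pickle
from h import *
s=r.sense();p=viewer.capture('wrist');q=viewer.capture('scene');pickle.dump((p,q,s),open('p11.pkl','wb'))
c=np.array([.543,-.0655]);t=np.radians(103.8);ex=np.array([np.cos(t),np.sin(t)]);ey=np.array([-ex[1],ex[0]])
d=s['tcp_pos'][:2]-c
print(s['time_s'],'in box',(d@ex).round(4),(d@ey).round(4),s['tcp_pos'].round(4),s['gripper_width'],s['wrist_force'].round(1))
for n,im in(('wrist',p),('scene',q)):
    for k in('infuser','box'):
        for e in spotter.silhouettes(k,im)[:2]:
            v,u=np.nonzero(e['region']);print(n,k,round(e['score'],2),e['uv'],u.min(),u.max(),v.min(),v.max())
g=s['tcp_pos']+[0,0,.0254]
print('pred infuser',proj(p,g,s),proj(q,g))
W=lambda x,y,z:np.r_[c+x*ex+y*ey,z]
print('pred box corners wrist',[proj(p,W(x,y,.076),s).round(0).tolist() for x,y in((-.1,-.06),(-.1,.06),(.1,-.06),(.1,.06))])
```

```text
16.7333 in box 0.0104 -0.0003 [ 0.5408 -0.0553  0.2566] 0.6203209564883527 [ 0.1 -0.5 -1.6]
wrist infuser 0.84 [252.4, 238.2] 193 310 194 309
wrist infuser 0.23 [431.6, 166.8] 348 511 122 213
wrist box 0.8 [235.9, 159.7] 142 339 111 225
scene infuser 0.73 [261.6, 171.9] 249 273 159 185
scene box 0.86 [253.4, 245.4] 211 298 215 281
scene box 0.77 [208.9, 157.2] 189 239 128 175
pred infuser [251.7065631  255.50378805] [260.89725294 171.18341245]
pred box corners wrist [[151.0, 226.0], [142.0, 113.0], [334.0, 226.0], [341.0, 113.0]]
```

The predicted and detected infuser and box positions agree within about 1 px in the scene view and 2 px for the box. Lowering.

Request:
play_rows(
  commands=[
    {"fingers": 1, "tx": 0.015, "ty": 0, "tz": 0, "ax": 0, "ay": 0, "az": 0},
    {"fingers": 1, "tx": 0.045, "ty": 0, "tz": 0, "ax": 0, "ay": 0, "az": 0},
    {"fingers": 1, "tx": 0.08, "ty": 0, "tz": 0, "ax": 0, "ay": 0, "az": 0},
    {"fingers": 1, "tx": 0.115, "ty": 0, "tz": 0, "ax": 0, "ay": 0, "az": 0},
    {"fingers": 1, "tx": 0.145, "ty": 0, "tz": 0, "ax": 0, "ay": 0, "az": 0},
  ],
)

```text
time_s: 17.45
tcp_pos: [0.5401, -0.0589, 0.1473]
ee_rot: [[-0.001, -0.236, 0.972], [0.0, 0.972, 0.236], [-1.0, 0.0, -0.001]]
wrist_force: [0.5, 0.1, -1.2]
gripper_width: 0.617
```

Request:
play_rows(
  commands=[
    {"fingers": 1, "tx": 0.025, "ty": 0, "tz": 0, "ax": 0, "ay": 0, "az": 0},
    {"fingers": 1, "tx": 0.05, "ty": 0, "tz": 0, "ax": 0, "ay": 0, "az": 0},
    {"fingers": 1, "tx": 0.075, "ty": 0, "tz": 0, "ax": 0, "ay": 0, "az": 0},
    {"fingers": 1, "tx": 0.1, "ty": 0, "tz": 0, "ax": 0, "ay": 0, "az": 0},
    {"fingers": 1, "tx": 0.12, "ty": 0, "tz": 0, "ax": 0, "ay": 0, "az": 0},
  ],
)

```text
time_s: 17.87
tcp_pos: [0.5403, -0.0589, 0.0575]
ee_rot: [[-0.001, -0.236, 0.972], [-0.0, 0.972, 0.236], [-1.0, 0.0, -0.001]]
wrist_force: [-0.5, 0.5, -0.4]
gripper_width: 0.624
```

Request:
play_rows(
  commands=[
    {"fingers": 1, "tx": 0.012, "ty": 0, "tz": 0, "ax": 0, "ay": 0, "az": 0},
    {"fingers": 1, "tx": 0.024, "ty": 0, "tz": 0, "ax": 0, "ay": 0, "az": 0},
    {"fingers": 1, "tx": 0.034, "ty": 0, "tz": 0, "ax": 0, "ay": 0, "az": 0},
    {"fingers": 1, "tx": 0.042, "ty": 0, "tz": 0, "ax": 0, "ay": 0, "az": 0},
    {"fingers": 1, "tx": 0.045, "ty": 0, "tz": 0, "ax": 0, "ay": 0, "az": 0},
  ],
)

```text
time_s: 18.28
tcp_pos: [0.5408, -0.0579, 0.0244]
ee_rot: [[-0.001, -0.237, 0.971], [-0.0, 0.971, 0.237], [-1.0, 0.0, -0.001]]
wrist_force: [0.0, 0.1, -1.7]
gripper_width: 0.617
```

Request:
play_rows(
  commands=[
    {"fingers": 1, "tx": 0.004, "ty": 0, "tz": 0, "ax": 0, "ay": 0, "az": 0},
    {"fingers": 1, "tx": 0.008, "ty": 0, "tz": 0, "ax": 0, "ay": 0, "az": 0},
    {"fingers": 1, "tx": 0.012, "ty": 0, "tz": 0, "ax": 0, "ay": 0, "az": 0},
    {"fingers": 1, "tx": 0.015, "ty": 0, "tz": 0, "ax": 0, "ay": 0, "az": 0},
    {"fingers": 1, "tx": 0.016, "ty": 0, "tz": 0, "ax": 0, "ay": 0, "az": 0},
  ],
)

```text
time_s: 18.7
tcp_pos: [0.5409, -0.0577, 0.0128]
ee_rot: [[-0.0, -0.238, 0.971], [-0.0, 0.971, 0.238], [-1.0, 0.0, -0.0]]
wrist_force: [0.3, 1.0, -0.6]
gripper_width: 0.619
```

Request:
play_rows(
  commands=[
    {"fingers": 1, "tx": 0.001, "ty": 0, "tz": 0, "ax": 0, "ay": 0, "az": 0},
    {"fingers": 1, "tx": 0.001, "ty": 0, "tz": 0, "ax": 0, "ay": 0, "az": 0},
  ],
)

```text
time_s: 18.87
tcp_pos: [0.541, -0.0577, 0.0122]
ee_rot: [[0.0, -0.238, 0.971], [-0.0, 0.971, 0.238], [-1.0, -0.0, 0.0]]
wrist_force: [0.0, 0.8, -1.1]
gripper_width: 0.618
```

Request:
play_rows(
  commands=[
    {"fingers": 1, "tx": 0.001, "ty": 0, "tz": 0, "ax": 0, "ay": 0, "az": 0},
    {"fingers": 1, "tx": 0.002, "ty": 0, "tz": 0, "ax": 0, "ay": 0, "az": 0},
    {"fingers": 1, "tx": 0.002, "ty": 0, "tz": 0, "ax": 0, "ay": 0, "az": 0},
  ],
)

```text
time_s: 19.12
tcp_pos: [0.5409, -0.0578, 0.0107]
ee_rot: [[-0.0, -0.237, 0.971], [0.0, 0.971, 0.237], [-1.0, 0.0, -0.0]]
wrist_force: [0.2, -0.0, -0.6]
gripper_width: 0.618
```

Request:
play_rows(
  commands=[
    {"fingers": 1, "tx": 0.001, "ty": 0, "tz": 0, "ax": 0, "ay": 0, "az": 0},
    {"fingers": 1, "tx": 0.001, "ty": 0, "tz": 0, "ax": 0, "ay": 0, "az": 0},
  ],
)

```text
time_s: 19.28
tcp_pos: [0.5411, -0.0578, 0.0105]
ee_rot: [[0.0, -0.238, 0.971], [-0.0, 0.971, 0.238], [-1.0, -0.0, 0.0]]
wrist_force: [-1.3, -0.2, 3.6]
gripper_width: 0.618
```

The foot touches the floor (+3.6 N at the predicted height). Release and withdraw.

Request:
play_rows(
  commands=[
    {"fingers": 0, "tx": 0, "ty": 0, "tz": 0, "ax": 0, "ay": 0, "az": 0},
    {"fingers": -0.6, "tx": 0, "ty": 0, "tz": 0, "ax": 0, "ay": 0, "az": 0},
    {"fingers": -0.8, "tx": 0, "ty": 0, "tz": 0, "ax": 0, "ay": 0, "az": 0},
    {"fingers": -0.8, "tx": 0, "ty": 0, "tz": 0, "ax": 0, "ay": 0, "az": 0},
    {"fingers": -0.8, "tx": 0, "ty": 0, "tz": 0, "ax": 0, "ay": 0, "az": 0},
  ],
)

```text
time_s: 19.7
tcp_pos: [0.541, -0.0578, 0.0098]
ee_rot: [[-0.0, -0.237, 0.971], [-0.0, 0.971, 0.237], [-1.0, 0.0, -0.0]]
wrist_force: [-0.2, -0.4, 0.4]
gripper_width: 0.831
```

Request:
play_rows(
  commands=[
    {"fingers": -0.8, "tx": -0.01, "ty": 0, "tz": 0, "ax": 0, "ay": 0, "az": 0},
    {"fingers": -0.8, "tx": -0.025, "ty": 0, "tz": 0, "ax": 0, "ay": 0, "az": 0},
    {"fingers": -0.8, "tx": -0.05, "ty": 0, "tz": 0, "ax": 0, "ay": 0, "az": 0},
    {"fingers": -0.8, "tx": -0.08, "ty": 0, "tz": 0, "ax": 0, "ay": 0, "az": 0},
    {"fingers": -0.8, "tx": -0.12, "ty": 0, "tz": 0, "ax": 0, "ay": 0, "az": 0},
  ],
)

```text
time_s: 20.12
tcp_pos: [0.5396, -0.0579, 0.0998]
ee_rot: [[-0.004, -0.237, 0.971], [-0.0, 0.971, 0.237], [-1.0, 0.001, -0.004]]
wrist_force: [0.8, -0.0, -0.7]
gripper_width: 0.899
```

Request:
play_rows(
  commands=[
    {"fingers": -0.8, "tx": -0.05, "ty": 0, "tz": 0, "ax": 0, "ay": 0, "az": 0},
    {"fingers": -0.8, "tx": -0.1, "ty": 0, "tz": 0, "ax": 0, "ay": 0, "az": 0},
    {"fingers": -0.8, "tx": -0.15, "ty": 0, "tz": 0, "ax": 0, "ay": 0, "az": 0},
    {"fingers": -0.8, "tx": -0.2, "ty": 0, "tz": 0, "ax": 0, "ay": 0, "az": 0},
    {"fingers": -0.8, "tx": -0.2, "ty": 0, "tz": 0, "ax": 0, "ay": 0, "az": 0},
  ],
)

```text
time_s: 20.53
tcp_pos: [0.5451, -0.0582, 0.2596]
ee_rot: [[0.017, -0.239, 0.971], [-0.0, 0.971, 0.239], [-1.0, -0.004, 0.017]]
wrist_force: [0.4, 0.3, 0.9]
gripper_width: 0.9
```

Run:
```python
from station import r,viewer,spotter
import cv2
from h import *
s=r.sense();p=viewer.capture('wrist');q=viewer.capture('scene')
c=np.array([.543,-.0655]);t=np.radians(103.8);ex=np.array([np.cos(t),np.sin(t)]);ey=np.array([-ex[1],ex[0]])
print(s['time_s'],s['tcp_pos'].round(4),s['gripper_width'],s['wrist_force'].round(1))
for n,im,ss in(('wrist',p,s),('scene',q,None)):
    for e in spotter.silhouettes('infuser',im)[:2]:
        v,u=np.nonzero(e['region']);X=at(im,e['uv'],.036,ss);d=X[:2]-c
        print(n,round(e['score'],2),e['uv'],u.min(),u.max(),v.min(),v.max(),'box xy',(d@ex).round(3),(d@ey).round(3))
h=cv2.cvtColor(q['image'],cv2.COLOR_RGB2HSV)
for y in(-.035,.035):
    pt=np.array([proj(q,np.r_[c+x*ex+y*ey,.062]) for x in np.arange(.084,.320,.004)],np.float32)
    print(cv2.remap(h[:,:,1],pt[:,:1],pt[:,1:],cv2.INTER_LINEAR).ravel().tolist())
cv2.imwrite('pics/end.png',p['image'][:,:,::-1])
```

```text
20.5333 [ 0.5451 -0.0582  0.2596] 0.9001345625619299 [0.4 0.3 0.9]
wrist 0.83 [254.1, 156.5] 230 277 134 181 box xy 0.008 0.003
scene 0.85 [258.8, 246.3] 248 268 236 253 box xy 0.009 0.003
scene 0.61 [253.7, 250.6] 211 298 215 280 box xy -0.001 -0.014
[138, 138, 135, 134, 135, 59, 6, 5, 5, 25, 91, 93, 93, 92, 91, 92, 91, 92, 94, 93, 94, 95, 94, 93, 92, 96, 96, 97, 97, 96, 96, 97, 95, 95, 96, 95, 96, 97, 97, 96, 95, 95, 95, 96, 94, 95, 97, 97, 96, 94, 92, 93, 91, 92, 36, 12, 15, 3, 5]
[143, 146, 137, 132, 122, 39, 14, 6, 6, 16, 87, 90, 91, 89, 90, 91, 90, 90, 91, 91, 160, 186, 123, 91, 91, 92, 92, 95, 94, 94, 96, 95, 96, 95, 95, 95, 95, 96, 95, 94, 95, 94, 95, 95, 95, 96, 94, 95, 95, 94, 93, 91, 91, 92, 24, 13, 13, 4, 6]
```

```bash
python3 -c "
from station import job,r
print(job.finish_job(), r.sense()['time_s'])"
```

```text
the job is handed in; nothing more can be done
the job is handed in; nothing more can be done
```

I opened the tea box, slid its lid out flat onto the white tier, and set the infuser ball down on the box floor. I handed the job in at about 20.6 s; it reports no verdict.

**Last checks**
- **Lid:** in the box frame it spans x ≈ 0.121–0.298 m, so its centre is at about 0.21 m. There is a clear white gap behind it and it did not move when I placed the ball.
- **Infuser:** it stands at box x ≈ 0.008, y ≈ 0.003 m, with the wrist and scene cameras agreeing. Its round silhouette suggests it is upright. It touched the floor at the expected height with about 4 N.
- **Robot:** the gripper is open, well above the box, and touching nothing.

**What disagreed or went unchecked**
- **Fingertips:** they turned out to be about 27 mm further back than the description says. I found this from the pressing contact and the wrist view, and corrected for it. It cost several extra pressing steps.
- **First grip:** the first grip on the infuser sat a little high (3 N upward), so I released it and gripped again 5 mm lower.
- **Bystanders:** I did not measure the other objects again at the end. No unexpected contact force showed in the readings I took during the moves.

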